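# Return the seal rings to their caddy after the leak test

## Robot

A 7-joint arm with a two-finger parallel gripper is mounted at the origin on the work surface; the furniture and walls round the work are solid. World frame = base frame: x ahead of the robot, y to its left, z up, the work surface at z = 0. Lengths are in m, angles in rad, forces in N, time in s.
With the tool pointing down it reaches from about 0.4 to 0.85 m from the base axis. Payload 10.4 kg.
Tool frame: the origin (TCP) lies on the centre line of the jaws, within the pads' length; the fingertips stand 22 mm ahead of it and the grasp point (between the pads) lies 3 mm ahead of it; z points along the fingers, x is the direction in which the jaws open and shut, and the axes are right-handed (so a half turn about z gives the same grasp; the last joint's range is limited). The gripper opens to 87 mm and grips with 3 to 60 N. Pads are 19 mm wide; open, the fingers measure 117 mm over their backs; the gripper's body (75 mm by 190 mm) begins 51 mm behind the grasp point.
Start: joints at [1.244, 0.332, -0.065, 1.46, 0.022, 1.35, -0.088], TCP at [0.187, -0.596, 0.245] pointing down, gripper open.
Joint ranges: [-2.6, 2.6], [-0.5, 2.12], [-1.47, 1.34], [0.16, 2.42], [-1.27, 4.41], [0.06, 2.06], [-2.6, 2.6]. Speed limits (rad/s): [2.22, 2.22, 2.79, 2.79, 3.14, 3.14, 3.14].

## Interface

Orientations are given as a unit quaternion [x, y, z, w].
In Python, from station import ctrl gives the robot as it stands. The module is installed in compiled form; this text tells all that it offers.
- The arm moves only by the tool jog_arm, never from a script. Its arguments are lists of equal length, an entry for each row: "dp": the shift along the tool's x, y, z in units of 0.025 m (1.0 is 0.025 m), a list of three; "rot": the turn, a rotation vector about the tool's x, y, z in units of 2 rad (1.0 is 2 rad), a list of three. In form: {"dp": [[tx, ty, tz], ...], "rot": [[rx, ry, rz], ...]}. A call has 1 to 8 rows; each row shifts and turns the commanded pose from where the row before left it, along the tool's axes as they then stand; what a row does not reach is not made up. A row lasts 1/8 s, in which the tool goes at most 62.5 mm and 10.7 degrees, less where a joint would pass 70% of its speed; a pose out of reach is approached as far as the arm can. A call with a number of a shift or a turn outside -1 to 1 is refused whole. A call with a gripper value outside its range is refused whole. "hand" is the opening in per cent of the stroke, from 0 (shut) to 100 (fully open), set as the call begins (left out, the last holds). The fingers move at their own pace and stop on an object; the grip force is fixed at half the most. Time passes only in rows, so rows that do not move let the fingers close. It gives the time, the measured TCP pose, the force and the opening at its end, in the units of the state.
- ctrl.get_obs(): the state, without advancing time (a new reading comes with each control period).
- ctrl.camera(name): name is "side" or "top"; returns a dict with "color" (400x640x3 uint8, red, green, blue), "camera_matrix" (3x3 intrinsics, pixels), "view" (4x4, takes a point from world to camera coordinates). Camera axes: x right, y down, z forward; pixel columns grow to the right and rows downward; lengths in m; the calibration is good to about 2 mm. A picture is of the moment at which its call begins. There is no depth.
- ctrl.job_done(): hands the job in, once; it reports no verdict.
Trained networks look in a picture, given as the dict that the camera call returned (one of the last four; its "shot" number tells which), for a name from the list of things; names that differ only in an ending like _2 or _b are one class to them, and where a whole thing is asked for, a point or a joint stands for the part that bears it (a point fixed in the world has none). Each returns a list of dicts, best first, with "conf" (0 to 1); they miss things now and then, are a little off and sometimes report something else, mostly with a low value. They report only what shows in the picture. A call takes as long as a camera call. They do not tell look-alikes from the thing itself.
- ctrl.search_frame(name, picture): "extent" ([left, top, width, height] in pixels, round what is visible of it).
- ctrl.outline_of(name, picture): "region" (400x640 bool, what is visible of it) and "extent" ([left, top, width, height] in pixels, round what is visible of it).
The state is a dict: "clock": time; "joint_pos": joint angles; "dq": joint speeds; "effort": joint torques, N m; "tcp_pos": TCP position; "eef_rot": TCP orientation; "wrist_force": force on the tool from outside, world axes, zero at the start; "ft_torque": the same for the moment, N m; "gripper_width": finger opening in m.
Only numpy, scipy, OpenCV 4.12 (cv2) and the standard library are available. Lean on these libraries where they do the work, as an engineer would, in place of code of your own. Each camera call takes 0.05 s, during which the arm holds its last target.

## Task

Put the three seal rings away in the white caddy: the small, the medium and the large ring each flat in the pocket of its own size (smallest ring in the smallest recess, largest in the largest). The medium ring is still in the clamshell test fixture: swing the fixture's frame up by its handle and over past upright so that it stays open, then lift the ring out; leave the frame open. The two solid blanks without a hole look much like the rings but do not belong in the caddy: leave them where they lie.

Things in the scene. Friction and masses are not known exactly. Their poses are not given: they have to be found in the camera images.
- ring_small: Small seal ring: steel ring with a black rubber band round its waist, 24 mm outside diameter, 12 mm hole, 20 mm high, lying flat on the worktop. Origin at the centre of its underside, z up. It, the large ring and the two blanks lie in four spots at the right, dealt afresh each time.
- ring_medium: Medium seal ring, same make: 40 mm outside diameter, 26 mm hole, 20 mm high. It lies in the nest of the clamshell fixture (inside a round black rim 49 mm across and 3 mm high), its underside 10 mm above the worktop on the fixture's base plate, and is seen through the closed frame. Origin at the centre of its underside, z up.
- ring_large: Large seal ring, same make: 54 mm outside diameter, 38 mm hole, 20 mm high, flat on the worktop. Origin at the centre of its underside, z up.
- blank_medium: Look-alike, stays where it is: solid disc without a hole, steel with the same black band, 40 mm diameter, 20 mm high, on the worktop. Origin at the centre of its underside.
- blank_large: Look-alike, stays where it is: solid disc without a hole, steel with the same black band, 54 mm diameter, 20 mm high, on the worktop. Origin at the centre of its underside.
- pocket_small: Grey plate 78 x 78 x 8 mm with a round recess 38 mm across, 4 mm deep, for the small ring. The three fixed plates lie in a row, 80 mm apart, in the white caddy at the left, in an order that changes. Origin: centre of the plate's underside, 5 mm above the worktop; recess floor at z = 4 mm, plate top at z = 8 mm from it. Axes: y along the row, x across it, z up.
- pocket_medium: As pocket_small, but with a round recess 54 mm across and 4 mm deep, for the medium ring. (The caddy is a fixed low tray, 250 x 90 mm, its wall tops 10 mm above the worktop.)
- pocket_large: As pocket_small, with a round recess 68 mm across and 4 mm deep, for the large ring.
- frame (a joint): Hinge of the fixture's grey frame: 0 closed, level; 1.57 upright; stop at 2.1, leaning away from the robot. Light (0.16 kg), nearly free: let go below about 1.3 rad it falls shut, past 1.6 it falls on to the stop and stays. Fixture base 120 x 120 x 10 mm, fixed, hinge at its far side between cheeks 38 mm high; closed frame's top 38 mm above the worktop, its cross 2 mm above the ring.
- frame_grip (a point): Centre of the black grip bar at the frame's near edge: 10 mm thick, 40 mm long along the hinge (y), ends flat and free, on two stalks; 67 mm above the worktop when closed. Pinched by its two ends from above, it turns between the fingers as the frame swings. Frame axes: closed, x points away from the robot, z up. The hinge line lies 104 mm along +x and 32 mm along -z from here.
Things that resemble listed ones, but are neither listed nor needed, are in the scene too. What is shaped like the part that bears frame but blue is not meant.

How it is judged:
At the end, for the whole second after the job is handed in: Each ring lies flat (within 0.1 rad) and at rest on the floor of the recess of its own size, its centre within 10 mm of the pocket's and its underside less than 6 mm above the pocket's origin; the frame stands open past 1.7 rad; both blanks are within 25 mm of where they started (horizontal distance between ring_small and pocket_small below 0.01 m and z of ring_small in the frame of pocket_small below 0.006 m and angle between each of ring_small, ring_medium, ring_large's own z axis and vertical below 0.1 rad and linear speed of each of ring_small, ring_medium, ring_large below 0.02 m/s and horizontal distance between ring_medium and pocket_medium below 0.01 m and z of ring_medium in the frame of pocket_medium below 0.006 m and horizontal distance between ring_large and pocket_large below 0.01 m and z of ring_large in the frame of pocket_large below 0.006 m and distance of each of blank_medium, blank_large from where it was at the start of the episode below 0.025 m and value of joint frame above 1.7 rad); the robot touches nothing.
It also fails if it takes over 93 s, if anything falls off the work surface, if the arm or the gripper's body presses on something with over 40 N, if the wrist force passes 120 N, or if a joint passes its speed limit or range.

## Working session

There is one attempt and no reset: what is moved stays moved. The work goes in short steps, Python scripts to look and compute and a tool call to move; the robot and the scene stay as the last step left them, time stands still between calls to the robot, and variables do not carry over. Pictures are saved under pics/ and viewed, and the job is handed in when it is done.

Besides the shell and the picture viewer there is one more tool, called after "Emit:" by a JSON object that holds its "fn" and its "kwargs", one argument or row to a line. jog_arm: Moves the arm, as the interface text tells. Its arguments: {"type":"object","properties":{"dp":{"type":"array"},"rot":{"type":"array"},"hand":{"type":"number"}},"required":["dp","rot"]}

```bash
mkdir -p pics
cat > h.py <<'E'
import numpy as np, cv2
from station import ctrl
def shot(name,fn=None):
    p=ctrl.camera(name)
    if fn: cv2.imwrite('pics/'+fn,cv2.cvtColor(p['color'],cv2.COLOR_RGB2BGR))
    return p
def ray(p,u,v,z):
    K=p['camera_matrix'];V=np.array(p['view']);R=V[:3,:3];t=V[:3,3]
    c=-R.T@t; d=R.T@np.linalg.inv(K)@np.array([u,v,1.])
    return c+d*(z-c[2])/d[2]
def proj(p,X):
    V=np.array(p['view']);q=np.array(p['camera_matrix'])@(V[:3,:3]@np.array(X)+V[:3,3]);return q[:2]/q[2]
E
python3 - <<'E'
from h import *
o=ctrl.get_obs();print({k:np.round(v,3) for k,v in o.items()})
for n in('top','side'):
    p=shot(n,n+'0.png')
    print(n,p['shot'],np.round(p['camera_matrix'],1).tolist(),np.round(p['view'],3).tolist())
    for k in ['ring_small','ring_medium','ring_large','blank_medium','blank_large','pocket_small','pocket_medium','pocket_large','frame','frame_grip']:
        print(k,[(r['extent'],round(r['conf'],2)) for r in ctrl.search_frame(k,p)])
print(ctrl.get_obs()['clock'])
E
```

```text
{'clock': np.float64(0.0), 'joint_pos': array([ 1.244,  0.333, -0.065,  1.461,  0.022,  1.35 , -0.089]), 'dq': array([0.002, 0.   , 0.001, 0.001, 0.001, 0.001, 0.001]), 'effort': array([-0.0000e+00, -6.2326e+01,  2.5000e-02, -3.8991e+01, -6.1000e-02,
        4.0000e-02,  0.0000e+00]), 'tcp_pos': array([ 0.187, -0.596,  0.244]), 'eef_rot': array([ 0.806, -0.592, -0.001, -0.   ]), 'wrist_force': array([-0.068,  0.059, -1.204]), 'ft_torque': array([-0.016,  0.003,  0.02 ]), 'gripper_width': np.float64(0.087)}
top 1 [[514.5, 0.0, 328.1], [0.0, 514.5, 206.5], [0.0, 0.0, 1.0]] [[0.029, -0.999, -0.02, -0.038], [-0.995, -0.026, -0.097, 0.398], [0.097, 0.023, -0.995, 1.332], [0.0, 0.0, 0.0, 1.0]]
ring_small [([444.5, 214.2, 9.2, 6.5], 0.53)]
ring_medium [([343.5, 161.2, 14.2, 14.8], 0.65)]
ring_large [([453.1, 161.5, 20.2, 19.2], 0.56), ([268.2, 149.7, 31.1, 35.7], 0.37)]
blank_medium [([398.1, 212.2, 15.4, 19.3], 0.7)]
blank_large [([404.5, 161.4, 20.2, 17.8], 0.76)]
pocket_small [([238.6, 152.3, 30.3, 35.5], 0.82)]
pocket_medium [([270.3, 148.0, 29.7, 34.2], 0.92)]
pocket_large [([208.2, 15
[... 267 characters left out ...]
055, -0.017, -0.405], [-0.041, -0.452, -0.891, 0.065], [0.041, 0.89, -0.454, 1.147], [0.0, 0.0, 0.0, 1.0]]
ring_small [([311.2, 280.1, 11.6, 7.6], 0.64), ([349.2, 217.5, 9.8, 5.5], 0.23)]
ring_medium []
ring_large [([362.1, 282.9, 22.9, 20.4], 0.78)]
blank_medium [([302.1, 246.2, 17.2, 14.7], 0.74)]
blank_large [([348.9, 247.2, 22.9, 23.3], 0.88)]
pocket_small [([331.0, 180.3, 20.7, 8.5], 0.7)]
pocket_medium [([332.2, 188.1, 27.0, 13.0], 0.77), ([336.0, 205.9, 37.9, 16.3], 0.33)]
pocket_large [([323.8, 172.9, 25.5, 8.1], 0.63)]
frame [([334.0, 201.5, 40.2, 24.3], 0.86), ([220.8, 251.9, 55.3, 31.0], 0.83)]
frame_grip [([220.0, 250.3, 54.8, 33.6], 0.79), ([334.8, 201.7, 41.2, 24.1], 0.76)]
1.1
```

Run:
```python
import cv2
t=cv2.imread('pics/top0.png');c=t[130:320,190:500];cv2.imwrite('pics/t_c.png',cv2.resize(c,None,fx=2.58,fy=2.58,interpolation=cv2.INTER_CUBIC))
t=cv2.imread('pics/side0.png');c=t[150:320,200:410];cv2.imwrite('pics/s_c.png',cv2.resize(c,None,fx=3.5,fy=3.5,interpolation=cv2.INTER_CUBIC))
```

```text
(no output)
```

View pics/top0.png

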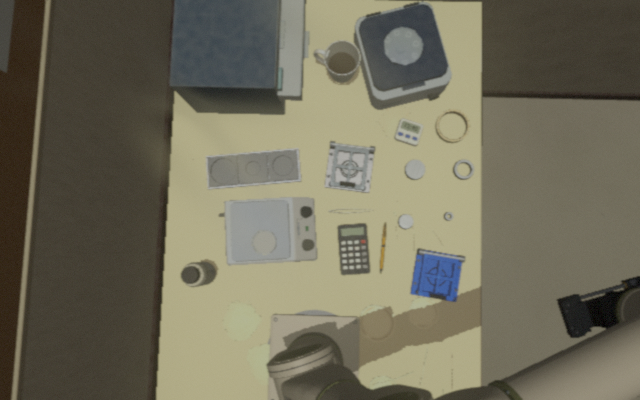

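View pics/side0.png

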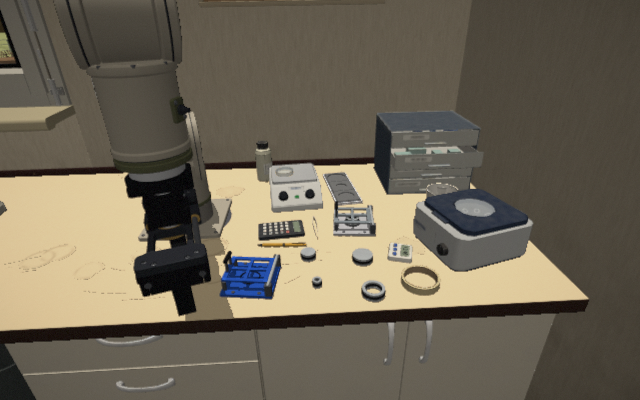

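```bash
ls pics
```

```text
s_c.png
side0.png
t_c.png
top0.png
```

View pics/t_c.png

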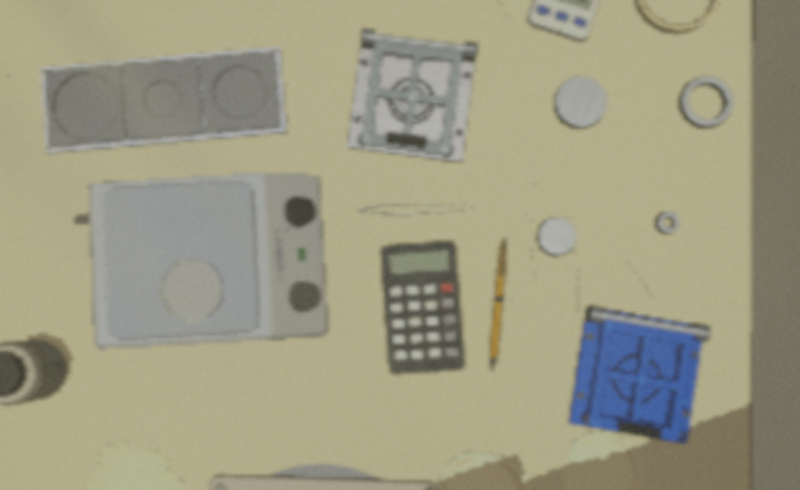

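View pics/s_c.png

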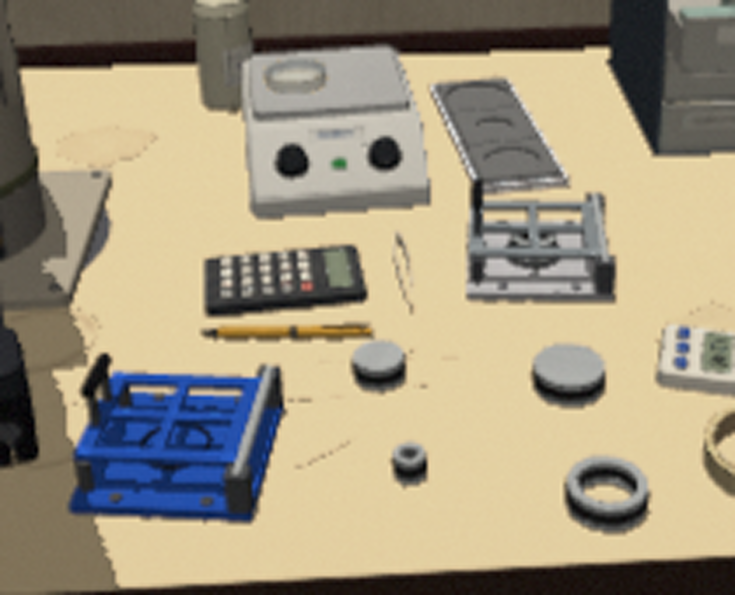

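```bash
cat > loc.py <<'E'
from h import *
from scipy.optimize import least_squares
def cyl(x,y,z,r,h):
    a=np.linspace(0,2*np.pi,48,endpoint=False)
    return [(x+r*np.cos(t),y+r*np.sin(t),zz) for t in a for zz in (z,z+h)]
def box(p,pts):
    q=np.array([proj(p,X) for X in pts]);return np.r_[q.min(0),q.max(0)]
def loc(obs,z,r,h):
    # obs: list of (p, extent)
    def cen(b):return np.r_[(b[0]+b[2])/2,(b[1]+b[3])/2]
    x0=ray(obs[0][0],obs[0][1][0]+obs[0][1][2]/2,obs[0][1][1]+obs[0][1][3]/2,z+h/2)[:2]
    f=lambda s:np.concatenate([cen(box(p,cyl(s[0],s[1],z,r,h)))-np.r_[e[0]+e[2]/2,e[1]+e[3]/2] for p,e in obs])
    s=least_squares(f,x0);return s.x,s.fun
E
python3 - <<'E'
from loc import *
T=shot('top','top1.png');S=shot('side','side1.png')
from station import ctrl
for k,r,z,h in [('ring_small',.012,0,.02),('ring_large',.027,0,.02),('blank_medium',.02,0,.02),('blank_large',.027,0,.02)]:
    o=[]
    for p in(T,S):
        l=ctrl.outline_of(k,p)
        print(k,[(np.round(q['extent'],1).tolist(),round(q['conf'],2),int(q['region'].sum())) for q in l])
        if l:
            m=l[0]['region'];v,u=np.nonzero(m);e=[u.min(),v.min(),u.max()-u.min()+1,v.max()-v.min()+1];print('  mask',e); o.append((p,l[0]['extent']))
    for oo in (o,o[:1],o[1:]):
        if oo: s,f=loc(oo,z,r,h);print('   ',np.round(s,4),np.round(f,1))
import numpy as np
for k in ['pocket_small','pocket_medium','pocket_large','frame','frame_grip','ring_medium']:
    for p,n in((T,'t'),(S,'s')):
        for q in ctrl.outline_of(k,p):
            e=q['extent'];print(k,n,np.round(e,1),round(q['conf'],2),np.round(ray(p,e[0]+e[2]/2,e[1]+e[3]/2,.013),4))
            m=q['region'].astype(np.uint8);c=max(cv2.findContours(m,0,1)[0],key=cv2.contourArea);print('   rect',cv2.minAreaRect(c))
E
```

```text
ring_small [([442.8, 211.7, 12.0, 10.6], 0.43, 69)]
  mask [np.int64(444), np.int64(212), np.int64(10), np.int64(9)]
ring_small [([310.4, 277.7, 8.1, 10.9], 0.66, 87)]
  mask [np.int64(312), np.int64(277), np.int64(9), np.int64(12)]
    [ 0.3782 -0.3448] [ 0.3  0.8  0.7 -0.4]
    [ 0.3803 -0.3441] [ 0. -0.]
    [ 0.3766 -0.3463] [-0.  0.]
ring_large [([404.5, 160.9, 21.5, 19.8], 0.64, 335), ([453.5, 161.0, 22.1, 19.7], 0.49, 198), ([267.4, 148.7, 31.3, 33.6], 0.32, 866)]
  mask [np.int64(405), np.int64(160), np.int64(21), np.int64(20)]
ring_large [([363.7, 280.6, 20.6, 21.3], 0.67, 379)]
  mask [np.int64(361), np.int64(281), np.int64(24), np.int64(21)]
    [ 0.5126 -0.2989] [ 16.8  -4.   -5.  -23.4]
    [ 0.5008 -0.2547] [0. 0.]
    [ 0.5087 -0.3832] [0. 0.]
blank_medium [([398.8, 214.5, 11.4, 18.2], 0.74, 177)]
  mask [np.int64(398), np.int64(214), np.int64(15), np.int64(15)]
blank_medium [([301.4, 246.1, 15.6, 14.5], 0.59, 207), ([336.9, 202.9, 39.0, 19.5], 0.47, 409)]
  mask [np.int64(300), np.int64(246), np.int64(16), np.int64(16)]
    [ 0.364  -0.2281] [-0.1 -1.6 -1.6  0.3]
    
[... 2632 characters left out ...]
5), (29.232011795043945, 29.564191818237305), 85.2363510131836)
frame_grip t [399.8 212.3  15.6  18.3] 0.43 [ 0.3655 -0.2362  0.013 ]
   rect ((405.5, 221.0), (14.0, 15.0), 90.0)
frame_grip s [338.8 202.2  38.2  20.7] 0.98 [ 0.5263 -0.0281  0.013 ]
   rect ((353.5, 212.0), (39.0, 22.0), 0.0)
frame_grip s [221.2 251.8  54.6  30.8] 0.95 [ 0.2167 -0.2781  0.013 ]
   rect ((248.67074584960938, 268.9634094238281), (51.461097717285156, 29.595651626586914), 6.34019136428833)
ring_medium t [341.9 161.7  15.8  12.3] 0.5 [ 0.504  -0.0813  0.013 ]
   rect ((354.0, 163.5), (5.0, 4.0), 90.0)
ring_medium s [350.2 217.2   7.6   5.6] 0.55 [ 0.5078 -0.0724  0.013 ]
   rect ((356.0, 218.5), (1.0, 0.0), -90.0)
```

Run:
```python
import cv2
t=cv2.imread('pics/top0.png');c=t[135:200,315:385];cv2.imwrite('pics/fix_t.png',cv2.resize(c,None,fx=9,fy=9,interpolation=cv2.INTER_CUBIC))
c=t[140:195,200:310];cv2.imwrite('pics/cad_t.png',cv2.resize(c,None,fx=7,fy=7,interpolation=cv2.INTER_CUBIC))
t=cv2.imread('pics/side0.png');c=t[195:245,325:385];cv2.imwrite('pics/fix_s.png',cv2.resize(c,None,fx=11,fy=11,interpolation=cv2.INTER_CUBIC))
```

```text
(no output)
```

View pics/fix_t.png

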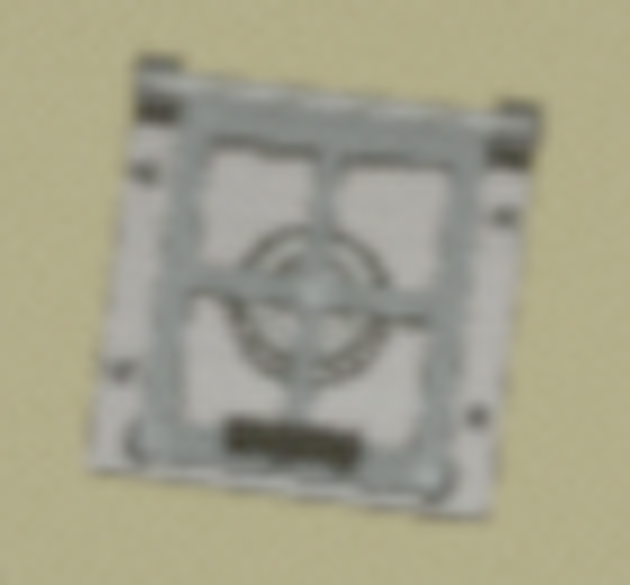

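View pics/fix_s.png

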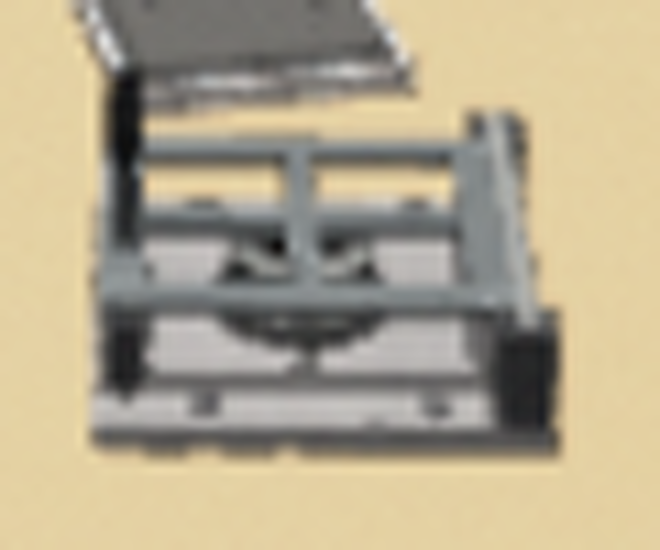

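View pics/cad_t.png

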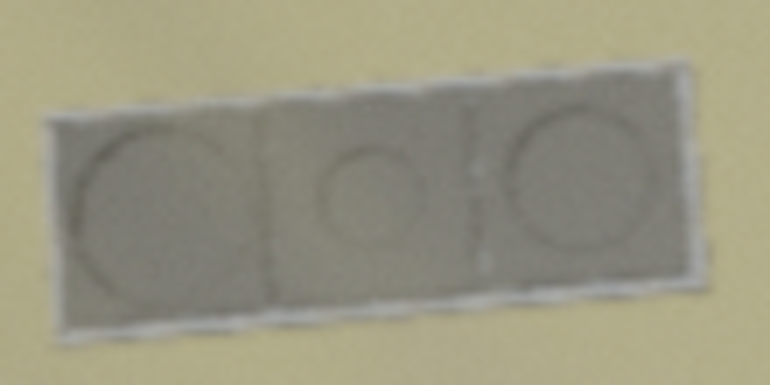

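Run:
```python
from loc import *
T=shot('top');S=shot('side')
print('large',[np.round(loc(o,0,.027,.02)[0],4) for o in ([(T,[453.3,161.2,21,19.4]),(S,[363,281.5,22,20.8])],[(T,[453.3,161.2,21,19.4])],[(S,[363,281.5,22,20.8])])])
tc=lambda x,y:(x/7+200-.5+.5/7,y/7+140-.5+.5/7)
c=np.array([ray(T,*tc(*q),.010)[:2] for q in [(45,118),(690,60),(707,285),(62,340)]])
m=c.mean(0);d=(c[0]+c[3]-c[1]-c[2])/2;L=np.linalg.norm(d);d/=L
print('caddy',np.round(c,4).tolist(),m,d,L,np.degrees(np.arctan2(d[1],d[0])))
for k in(1,0,-1):print('pocket',m+d*.08*k)
# recess centres
for q in [(168,220),(370,198),(580,177)]: print('rec',ray(T,*tc(*q),.012)[:2])
f=lambda x,y:(x/9+315-.5+.5/9,y/9+135-.5+.5/9)
a=ray(T,*f(225,438),.072)[:2];b=ray(T,*f(360,454),.072)[:2]
print('bar',a,b,(a+b)/2,np.linalg.norm(a-b)); e=a-b;print(np.degrees(np.arctan2(e[1],e[0])))
bl=ray(T,*f(88,472),.01)[:2];br=ray(T,*f(490,519),.01)[:2];e=bl-br
print('base',bl,br,np.linalg.norm(e),np.degrees(np.arctan2(e[1],e[0])))
print('rim', ray(T,*f(312,305),.013)[:2],'cross',ray(T,*f(316,290),.034)[:2])
l=ray(T,*f(160,65),.038)[:2];r=ray(T,*f(520,108),.038)[:2];e=l-r;print('cheeks',l,r,np.linalg.norm(e),np.degrees(np.arctan2(e[1],e[0])))
fs=lambda x,y:(x/11+325-.45,y/11+195-.45)
print('side: cross',ray(S,*fs(303,212),.034),'bar top mid',ray(S,*fs(125,110),.067),'rim',ray(S,*fs(300,290),.013))
print(ctrl.get_obs()['clock'])
```

```text
large [array([ 0.5065, -0.3841]), array([ 0.5037, -0.3828]), array([ 0.5083, -0.3854])]
caddy [[0.5258, 0.3048], [0.5544, 0.0581], [0.4677, 0.0487], [0.4403, 0.2939]] [0.49708464 0.17637123] [-0.11309924  0.9935837 ] 0.2475056238993986 96.49400423757703
pocket [0.4880367  0.25585793]
pocket [0.49708464 0.17637123]
pocket [0.50613258 0.09688454]
rec [0.48721196 0.25509835]
rec [0.49763022 0.17821512]
rec [0.50772739 0.09835124]
bar [ 0.45362597 -0.05527684] [ 0.45006101 -0.09333082] [ 0.45184349 -0.07430383] 0.038220600469972756
84.64806433671943
base [ 0.45137597 -0.01504415] [ 0.44049457 -0.1336747 ] 0.1191285479473473 84.75920202797808
rim [ 0.50233665 -0.07976383] cross [ 0.50313369 -0.08047523]
cheeks [ 0.5676072 -0.0333964] [ 0.55741228 -0.13829563] 0.10539347102945493 84.44898751849593
side: cross [ 0.50169521 -0.07135285  0.034     ] bar top mid [ 0.45329417 -0.07033951  0.067     ] rim [ 0.50058475 -0.0771701   0.013     ]
2.3
```

```bash
cat > plan.py <<'E'
import sys
from h import *
from scipy.spatial.transform import Rotation as R
o=ctrl.get_obs();r=R.from_quat(o['eef_rot']);p=np.array(o['tcp_pos'])
print('clock',round(float(o['clock']),2),'tcp',np.round(p,4),'w',round(float(o['gripper_width']),4),'F',np.round(o['wrist_force'],1),'x',np.round(r.as_matrix()[:,0],3))
YD=float(np.degrees(np.arctan2(-.9957,-.0924)))
cy,sy=np.cos(np.radians(YD)),np.sin(np.radians(YD))
Rt=R.from_matrix(np.array([[cy,sy,0],[sy,-cy,0],[0,0,-1]]))
print('rot units to nominal (tool):',np.round((r.inv()*Rt).as_rotvec()/2,4))
for a in sys.argv[1:]:
    t=np.array([float(v) for v in a.split(',')])
    d=Rt.as_matrix().T@(t-p)/.025; print('to',t,'units',np.round(d,2)); p=t
E
python3 plan.py .452,-.074,.17 .452,-.074,.072
```

```text
clock 2.3 tcp [ 0.187  -0.5964  0.2446] w 0.087 F [ 0.   0.1 -0.5] x [ 0.299 -0.954  0.   ]
rot units to nominal (tool): [-0.     -0.      0.1981]
to [ 0.452 -0.074  0.17 ] units [-21.79  -8.63   2.98]
to [ 0.452 -0.074  0.072] units [0.   0.   3.92]
```

Emit:
{"fn": "jog_arm", "kwargs": {
  "dp": [
    [0, 0, 0],
    [0, 0, 0],
    [0, 0, 0],
    [-1, -0.4, 0],
    [-1, -0.4, 0],
    [-1, -0.4, 0],
    [-1, -0.4, 0],
    [-1, -0.4, 0]
  ],
  "rot": [
    [0, 0, 0.066],
    [0, 0, 0.066],
    [0, 0, 0.066],
    [0, 0, 0],
    [0, 0, 0],
    [0, 0, 0],
    [0, 0, 0],
    [0, 0, 0]
  ],
  "hand": 70
}}

```text
clock: 3.3
tcp_pos: [0.2487, -0.4757, 0.2447]
eef_rot: [-0.674, 0.739, -0.0, -0.0]
wrist_force: [-0.4, 0.4, 0.0]
gripper_width: 0.0607
```

Emit:
{"fn": "jog_arm", "kwargs": {
  "dp": [
    [-1, -0.4, 0.2],
    [-1, -0.4, 0.2],
    [-1, -0.4, 0.2],
    [-1, -0.4, 0.2],
    [-1, -0.4, 0.2],
    [-1, -0.4, 0.2],
    [-1, -0.4, 0.2],
    [-1, -0.4, 0.2]
  ],
  "rot": [
    [0, 0, 0],
    [0, 0, 0],
    [0, 0, 0],
    [0, 0, 0],
    [0, 0, 0],
    [0, 0, 0],
    [0, 0, 0],
    [0, 0, 0]
  ]
}}

```text
clock: 4.3
tcp_pos: [0.3467, -0.284, 0.2046]
eef_rot: [-0.674, 0.739, -0.0, -0.0]
wrist_force: [1.3, 0.6, 0.3]
gripper_width: 0.0607
```

Emit:
{"fn": "jog_arm", "kwargs": {
  "dp": [
    [-1, -0.4, 0.2],
    [-1, -0.4, 0.2],
    [-1, -0.4, 0.2],
    [-1, -0.4, 0.2],
    [-1, -0.4, 0.2],
    [-1, -0.4, 0.2],
    [-1, -0.4, 0],
    [-1, -0.4, 0]
  ],
  "rot": [
    [0, 0, 0],
    [0, 0, 0],
    [0, 0, 0],
    [0, 0, 0],
    [0, 0, 0],
    [0, 0, 0],
    [0, 0, 0],
    [0, 0, 0]
  ]
}}

```text
clock: 5.3
tcp_pos: [0.4448, -0.0922, 0.1747]
eef_rot: [-0.674, 0.739, -0.0, 0.0]
wrist_force: [0.5, -0.6, -0.5]
gripper_width: 0.0607
```

```bash
python3 plan.py .452,-.074,.17 .452,-.074,.072
```

```text
clock 5.3 tcp [ 0.4448 -0.0922  0.1747] w 0.0607 F [ 0.5 -0.6 -0.5] x [-0.092 -0.996  0.   ]
rot units to nominal (tool): [-0.0002 -0.0001  0.0001]
to [ 0.452 -0.074  0.17 ] units [-0.75 -0.22  0.19]
to [ 0.452 -0.074  0.072] units [0.   0.   3.92]
```

Emit:
{"fn": "jog_arm", "kwargs": {
  "dp": [
    [-0.75, -0.22, 0.19],
    [0, 0, 1],
    [0, 0, 1],
    [0, 0, 0]
  ],
  "rot": [
    [0, 0, 0],
    [0, 0, 0],
    [0, 0, 0],
    [0, 0, 0]
  ]
}}

```text
clock: 5.8
tcp_pos: [0.4505, -0.0746, 0.1186]
eef_rot: [-0.674, 0.739, 0.001, -0.001]
wrist_force: [0.1, -0.2, 0.2]
gripper_width: 0.0609
```

```bash
python3 plan.py .452,-.074,.072
python3 - <<'E'
from h import *
p=shot('side','side2.png');t=shot('top','top2.png')
cv2.imwrite('pics/s2.png',cv2.resize(cv2.imread('pics/side2.png')[140:250,290:420],None,fx=5,fy=5,interpolation=cv2.INTER_CUBIC))
o=ctrl.get_obs()['tcp_pos']
tip=np.array(o)-[0,0,.022];print(tip,proj(p,tip),proj(p,[.452,-.074,.067]))
E
```

```text
clock 5.8 tcp [ 0.4505 -0.0746  0.1186] w 0.0609 F [ 0.1 -0.2  0.2] x [-0.092 -0.996 -0.001]
rot units to nominal (tool): [0.0015 0.0003 0.0003]
to [ 0.452 -0.074  0.072] units [-0.03 -0.06  1.86]
[ 0.45196396 -0.07481078  0.09854921] [335.64827452 195.63455293] [335.59441019 205.1536925 ]
```

View pics/s2.png

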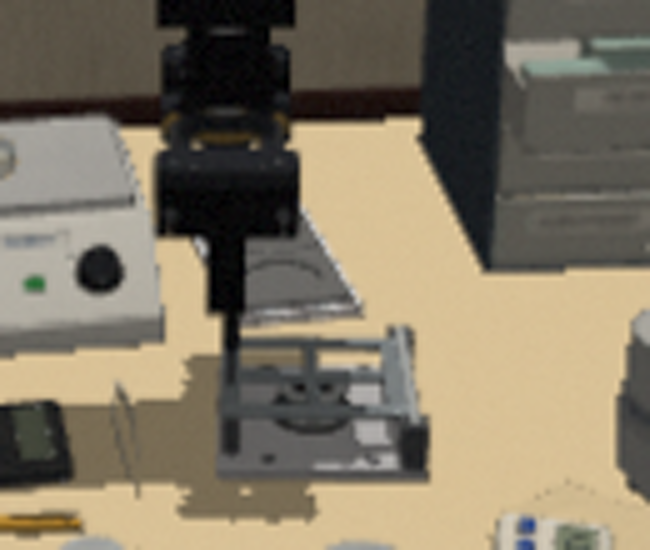

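View pics/top2.png

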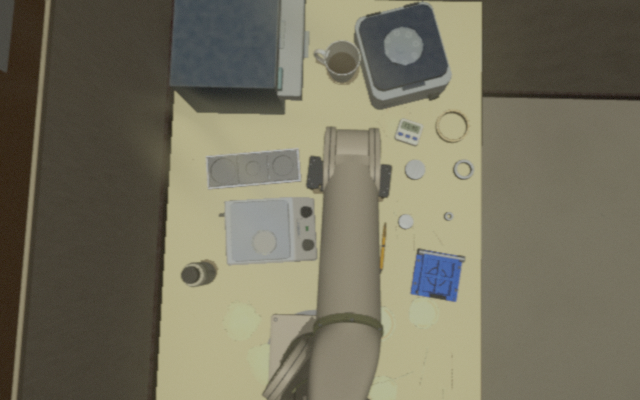

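Emit:
{"fn": "jog_arm", "kwargs": {
  "dp": [
    [-0.02, -0.03, 0.93],
    [-0.02, -0.03, 0.93],
    [0, 0, 0]
  ],
  "rot": [
    [0, 0, 0],
    [0, 0, 0],
    [0, 0, 0]
  ]
}}

```text
clock: 6.28
tcp_pos: [0.4529, -0.0739, 0.0733]
eef_rot: [-0.674, 0.739, 0.0, -0.0]
wrist_force: [0.1, -1.1, -0.1]
gripper_width: 0.0605
```

Emit:
{"fn": "jog_arm", "kwargs": {
  "dp": [
    [0, 0, 0],
    [0, 0, 0],
    [0, 0, 0],
    [0, 0, 0]
  ],
  "rot": [
    [0, 0, 0],
    [0, 0, 0],
    [0, 0, 0],
    [0, 0, 0]
  ],
  "hand": 0
}}

```text
clock: 6.78
tcp_pos: [0.4538, -0.0735, 0.074]
eef_rot: [-0.674, 0.739, -0.0, 0.0]
wrist_force: [-0.8, 3.1, 6.4]
gripper_width: 0.039
```

```bash
python3 - <<'E'
import numpy as np
# bar motion about hinge: rel (-.104,+.032) ; rotate by th toward up/over
p0=np.array([-.104,.032]);pr=p0
for th in np.linspace(0,1.82,15)[1:]:
    c,s=np.cos(th),np.sin(th)
    p=np.array([c*p0[0]+s*p0[1],-s*p0[0]+c*p0[1]])
    d=(p-pr)/.025;pr=p
    print(round(th,2),'ty,tz',round(-d[0],2),round(-d[1],2))
E
python3 plan.py
```

```text
0.13 ty,tz -0.2 -0.53
0.26 ty,tz -0.27 -0.5
0.39 ty,tz -0.33 -0.46
0.52 ty,tz -0.39 -0.41
0.65 ty,tz -0.44 -0.36
0.78 ty,tz -0.48 -0.3
0.91 ty,tz -0.51 -0.23
1.04 ty,tz -0.54 -0.17
1.17 ty,tz -0.56 -0.09
1.3 ty,tz -0.57 -0.02
1.43 ty,tz -0.56 0.05
1.56 ty,tz -0.55 0.12
1.69 ty,tz -0.53 0.2
1.82 ty,tz -0.5 0.26
clock 6.78 tcp [ 0.4538 -0.0735  0.074 ] w 0.039 F [-0.8  3.1  6.4] x [-0.092 -0.996 -0.   ]
rot units to nominal (tool): [-0.0006  0.0001  0.0003]
```

Gripped on the bar (39 mm). Swing along the arc.

Emit:
{"fn": "jog_arm", "kwargs": {
  "dp": [
    [0, -0.2, -0.53],
    [0, -0.27, -0.5],
    [0, -0.33, -0.46],
    [0, -0.39, -0.41]
  ],
  "rot": [
    [0, 0, 0],
    [0, 0, 0],
    [0, 0, 0],
    [0, 0, 0]
  ]
}}

```text
clock: 7.28
tcp_pos: [0.483, -0.0765, 0.1215]
eef_rot: [-0.674, 0.739, 0.0, -0.0]
wrist_force: [2.5, 4.1, -3.5]
gripper_width: 0.0392
```

Emit:
{"fn": "jog_arm", "kwargs": {
  "dp": [
    [0, -0.44, -0.36],
    [0, -0.48, -0.3],
    [0, -0.51, -0.23],
    [0, -0.54, -0.17],
    [0, -0.56, -0.09]
  ],
  "rot": [
    [0, 0, 0],
    [0, 0, 0],
    [0, 0, 0],
    [0, 0, 0],
    [0, 0, 0]
  ]
}}

```text
clock: 7.9
tcp_pos: [0.5469, -0.0829, 0.1504]
eef_rot: [-0.674, 0.739, -0.0, -0.0]
wrist_force: [-2.5, 2.2, -0.1]
gripper_width: 0.0396
```

```bash
python3 plan.py
python3 - <<'E'
from h import *
p=shot('side','side3.png')
cv2.imwrite('pics/s3.png',cv2.resize(cv2.imread('pics/side3.png')[140:250,290:420],None,fx=5,fy=5,interpolation=cv2.INTER_CUBIC))
E
```

```text
clock 7.9 tcp [ 0.5469 -0.0829  0.1504] w 0.0396 F [-2.5  2.2 -0.1] x [-0.092 -0.996  0.001]
rot units to nominal (tool): [-0.0003 -0.0003 -0.    ]
```

View pics/s3.png

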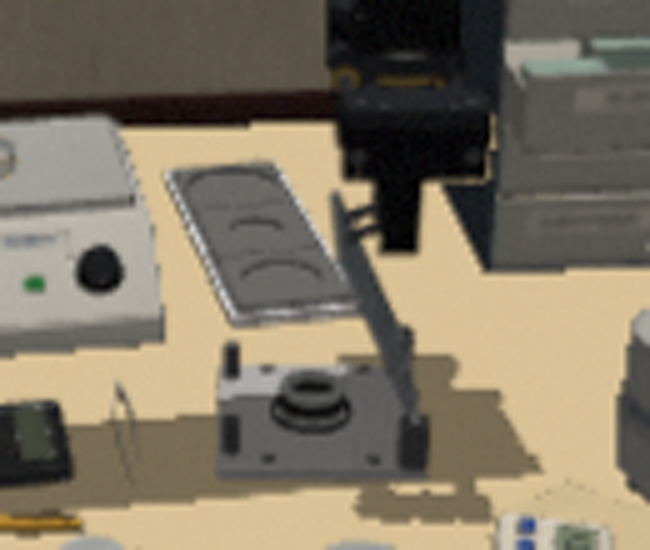

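Emit:
{"fn": "jog_arm", "kwargs": {
  "dp": [
    [0, -0.57, -0.02],
    [0, -0.56, 0.05],
    [0, -0.55, 0.12],
    [0, -0.53, 0.2],
    [0, -0.5, 0.26],
    [0, 0, 0]
  ],
  "rot": [
    [0, 0, 0],
    [0, 0, 0],
    [0, 0, 0],
    [0, 0, 0],
    [0, 0, 0],
    [0, 0, 0]
  ]
}}

```text
clock: 8.7
tcp_pos: [0.6152, -0.0898, 0.1345]
eef_rot: [-0.673, 0.739, -0.001, 0.001]
wrist_force: [2.1, -1.1, 5.6]
gripper_width: 0.039
```

Emit:
{"fn": "jog_arm", "kwargs": {
  "dp": [
    [0, 0, 0],
    [0, 0, 0],
    [0, 0, 0]
  ],
  "rot": [
    [0, 0, 0],
    [0, 0, 0],
    [0, 0, 0]
  ],
  "hand": 70
}}

```text
clock: 9.07
tcp_pos: [0.6131, -0.089, 0.134]
eef_rot: [-0.674, 0.739, 0.0, -0.0]
wrist_force: [0.6, -1.5, 0.2]
gripper_width: 0.058
```

Emit:
{"fn": "jog_arm", "kwargs": {
  "dp": [
    [0, 0, -1],
    [0, 0, -1],
    [0, 0, -1],
    [0, 0, 0]
  ],
  "rot": [
    [0, 0, 0],
    [0, 0, 0],
    [0, 0, 0],
    [0, 0, 0]
  ]
}}

```text
clock: 9.57
tcp_pos: [0.6141, -0.0887, 0.2111]
eef_rot: [-0.674, 0.739, -0.001, 0.001]
wrist_force: [0.9, -0.4, -0.9]
gripper_width: 0.0608
```

```bash
python3 plan.py .503,-.078,.20 .503,-.078,.09 .503,-.078,.038
python3 - <<'E'
from loc import *
p=shot('side','side4.png')
for k in('ring_medium','frame'):print([(np.round(q['extent'],1),round(q['conf'],2)) for q in ctrl.search_frame(k,p)])
cv2.imwrite('pics/s4.png',cv2.resize(cv2.imread('pics/side4.png')[140:250,290:420],None,fx=5,fy=5,interpolation=cv2.INTER_CUBIC))
print(box(p,cyl(.503,-.078,.01,.02,.02)))
E
```

```text
clock 9.57 tcp [ 0.6141 -0.0887  0.2111] w 0.0608 F [ 0.9 -0.4 -0.9] x [-0.092 -0.996  0.   ]
rot units to nominal (tool): [-0.0016 -0.0002  0.0002]
to [ 0.503 -0.078  0.2  ] units [-0.02  4.47  0.45]
to [ 0.503 -0.078  0.09 ] units [0.  0.  4.4]
to [ 0.503 -0.078  0.038] units [0.   0.   2.08]
[(array([348.8, 215.8,   9.2,  12.5]), 0.64), (array([369.1, 181.7,  33. ,  39. ]), 0.3)]
[(array([368.5, 182.7,  34.8,  40. ]), 0.77), (array([222.3, 249.9,  55. ,  31.6]), 0.62)]
[345.93757862 212.78019959 359.58316318 225.35888577]
```

View pics/s4.png

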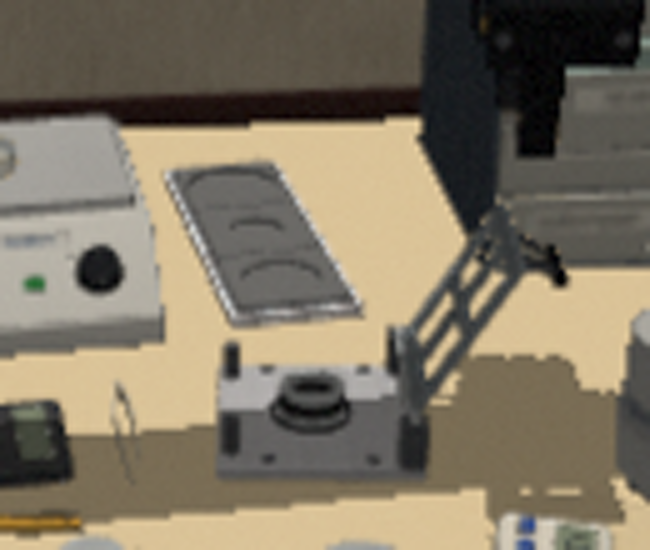

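Emit:
{"fn": "jog_arm", "kwargs": {
  "dp": [
    [0, 0.8, 0],
    [0, 0.9, 0],
    [0, 1, 0],
    [0, 1, 0],
    [0.02, 0.8, 0.45],
    [0.02, 0, 1],
    [0.02, 0, 1],
    [0, 0, 1]
  ],
  "rot": [
    [0, 0, 0],
    [0, 0, 0],
    [0, 0, 0],
    [0, 0, 0],
    [0, 0, 0],
    [0, 0, 0],
    [0, 0, 0],
    [0, 0, 0]
  ],
  "hand": 80
}}

```text
clock: 10.72
tcp_pos: [0.5003, -0.08, 0.1213]
eef_rot: [-0.674, 0.739, 0.001, -0.0]
wrist_force: [0.1, -0.5, -0.1]
gripper_width: 0.0695
```

```bash
python3 plan.py .502,-.080,.038
python3 - <<'E'
from loc import *
p=shot('side','side5.png')
cv2.imwrite('pics/s5.png',cv2.resize(cv2.imread('pics/side5.png')[140:250,290:420],None,fx=5,fy=5,interpolation=cv2.INTER_CUBIC))
E
```

```text
clock 10.72 tcp [ 0.5003 -0.08    0.1213] w 0.0695 F [ 0.1 -0.5 -0.1] x [-0.092 -0.996 -0.   ]
rot units to nominal (tool): [0.0007 0.     0.0001]
to [ 0.502 -0.08   0.038] units [-0.01 -0.07  3.33]
```

View pics/s5.png

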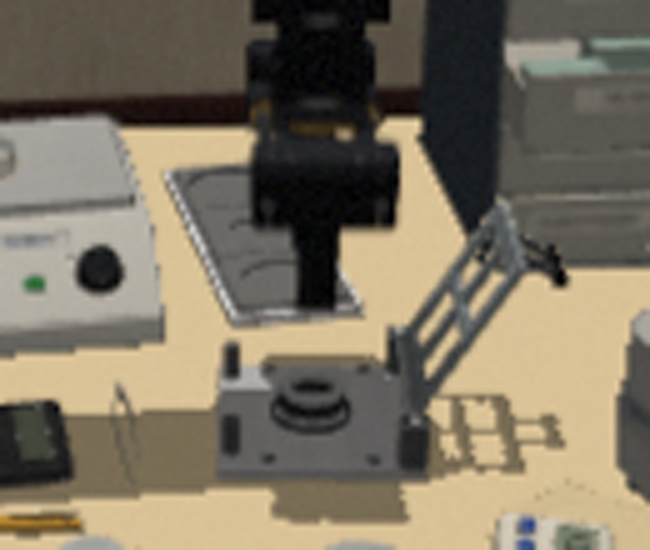

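Emit:
{"fn": "jog_arm", "kwargs": {
  "dp": [
    [0, 0, 1],
    [0, 0, 1],
    [0, 0, 0.8],
    [0, 0, 0.5],
    [0, 0, 0]
  ],
  "rot": [
    [0, 0, 0],
    [0, 0, 0],
    [0, 0, 0],
    [0, 0, 0],
    [0, 0, 0]
  ]
}}

```text
clock: 11.4
tcp_pos: [0.5005, -0.0798, 0.0399]
eef_rot: [-0.674, 0.739, 0.001, -0.0]
wrist_force: [-0.6, -0.3, 0.8]
gripper_width: 0.0693
```

Emit:
{"fn": "jog_arm", "kwargs": {
  "dp": [
    [0, 0, 0],
    [0, 0, 0],
    [0, 0, 0],
    [0, 0, 0]
  ],
  "rot": [
    [0, 0, 0],
    [0, 0, 0],
    [0, 0, 0],
    [0, 0, 0]
  ],
  "hand": 0
}}

```text
clock: 11.9
tcp_pos: [0.5013, -0.0799, 0.0408]
eef_rot: [-0.674, 0.739, -0.0, 0.0]
wrist_force: [-0.4, -0.4, 2.9]
gripper_width: 0.0384
```

Emit:
{"fn": "jog_arm", "kwargs": {
  "dp": [
    [0, 0, -0.5],
    [0, 0, -1],
    [0, 0, -1],
    [0, 0, -1],
    [0, 0, 0]
  ],
  "rot": [
    [0, 0, 0],
    [0, 0, 0],
    [0, 0, 0],
    [0, 0, 0],
    [0, 0, 0]
  ]
}}

```text
clock: 12.52
tcp_pos: [0.5023, -0.08, 0.1303]
eef_rot: [-0.674, 0.739, -0.002, 0.001]
wrist_force: [0.2, 0.2, -2.2]
gripper_width: 0.0382
```

```bash
python3 plan.py .507,.0975,.12 .507,.0975,.0475
python3 - <<'E'
from loc import *
p=shot('side','side6.png')
cv2.imwrite('pics/s6.png',cv2.resize(cv2.imread('pics/side6.png')[140:250,290:420],None,fx=5,fy=5,interpolation=cv2.INTER_CUBIC))
E
```

```text
clock 12.53 tcp [ 0.5023 -0.08    0.1303] w 0.0382 F [ 0.2  0.2 -2.2] x [-0.092 -0.996  0.001]
rot units to nominal (tool): [-0.0019 -0.0004  0.0002]
to [0.507  0.0975 0.12  ] units [-7.09  0.47  0.41]
to [0.507  0.0975 0.0475] units [0.  0.  2.9]
```

View pics/s6.png

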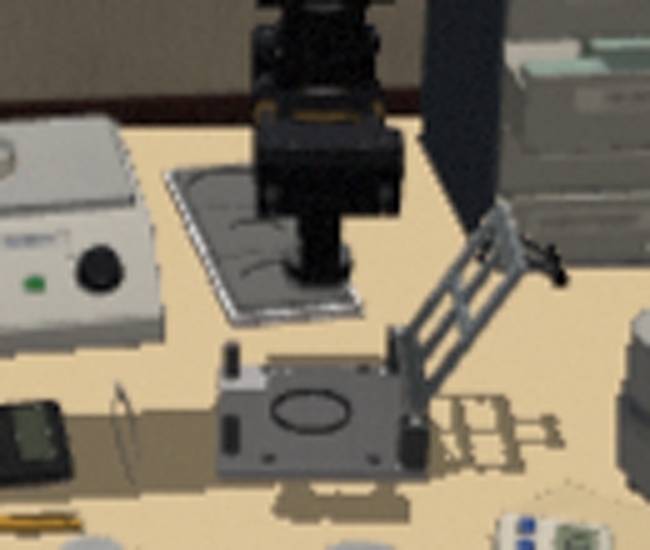

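Emit:
{"fn": "jog_arm", "kwargs": {
  "dp": [
    [-0.8, 0.07, 0],
    [-1, 0.07, 0],
    [-1, 0.07, 0],
    [-1, 0.07, 0],
    [-1, 0.07, 0],
    [-1, 0.07, 0],
    [-0.8, 0.05, 0],
    [-0.49, 0, 0]
  ],
  "rot": [
    [0, 0, 0],
    [0, 0, 0],
    [0, 0, 0],
    [0, 0, 0],
    [0, 0, 0],
    [0, 0, 0],
    [0, 0, 0],
    [0, 0, 0]
  ]
}}

```text
clock: 13.58
tcp_pos: [0.5051, 0.0986, 0.1272]
eef_rot: [-0.674, 0.739, 0.001, -0.001]
wrist_force: [-0.2, -0.7, -1.4]
gripper_width: 0.0382
```

Emit:
{"fn": "jog_arm", "kwargs": {
  "dp": [
    [0, 0, 0.7],
    [0, 0, 1],
    [0, 0, 1],
    [0, 0, 0]
  ],
  "rot": [
    [0, 0, 0],
    [0, 0, 0],
    [0, 0, 0],
    [0, 0, 0]
  ]
}}

```text
clock: 14.08
tcp_pos: [0.5039, 0.0963, 0.0579]
eef_rot: [-0.673, 0.739, 0.001, -0.002]
wrist_force: [-1.1, -0.2, -0.9]
gripper_width: 0.038
```

```bash
python3 plan.py .507,.0975,.040
python3 - <<'E'
from loc import *
p=shot('side','side7.png')
cv2.imwrite('pics/s7.png',cv2.resize(cv2.imread('pics/side7.png')[120:230,290:420],None,fx=6,fy=5.4,interpolation=cv2.INTER_CUBIC))
E
```

```text
clock 14.07 tcp [0.5039 0.0963 0.0579] w 0.038 F [-1.1 -0.2 -0.9] x [-0.093 -0.996  0.001]
rot units to nominal (tool): [ 0.0024 -0.0006 -0.0003]
to [0.507  0.0975 0.04  ] units [-0.06 -0.12  0.71]
```

View pics/s7.png

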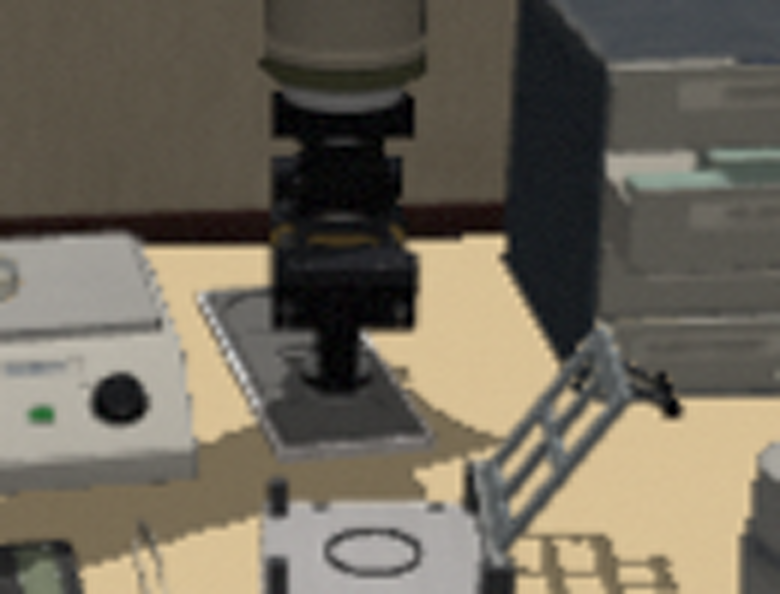

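Emit:
{"fn": "jog_arm", "kwargs": {
  "dp": [
    [-0.03, -0.06, 0.3],
    [0, 0, 0.3],
    [0, 0, 0.1],
    [0, 0, 0]
  ],
  "rot": [
    [0, 0, 0],
    [0, 0, 0],
    [0, 0, 0],
    [0, 0, 0]
  ]
}}

```text
clock: 14.62
tcp_pos: [0.5072, 0.0983, 0.043]
eef_rot: [-0.674, 0.739, 0.0, -0.0]
wrist_force: [0.7, -0.6, -0.7]
gripper_width: 0.0381
```

```bash
python3 plan.py .507,.0975,.040
```

```text
clock 14.62 tcp [0.5072 0.0983 0.043 ] w 0.0381 F [ 0.7 -0.6 -0.7] x [-0.092 -0.996  0.   ]
rot units to nominal (tool): [ 0.     -0.      0.0002]
to [0.507  0.0975 0.04  ] units [0.03 0.01 0.12]
```

Emit:
{"fn": "jog_arm", "kwargs": {
  "dp": [
    [0.02, 0, 0.13],
    [0, 0, 0],
    [0, 0, 0]
  ],
  "rot": [
    [0, 0, 0],
    [0, 0, 0],
    [0, 0, 0]
  ]
}}

```text
clock: 15.0
tcp_pos: [0.5075, 0.0978, 0.0399]
eef_rot: [-0.674, 0.739, -0.0, 0.0]
wrist_force: [0.7, 0.1, -0.1]
gripper_width: 0.0382
```

Emit:
{"fn": "jog_arm", "kwargs": {
  "dp": [
    [0, 0, 0],
    [0, 0, 0],
    [0, 0, 0]
  ],
  "rot": [
    [0, 0, 0],
    [0, 0, 0],
    [0, 0, 0]
  ],
  "hand": 60
}}

```text
clock: 15.38
tcp_pos: [0.5072, 0.0978, 0.0398]
eef_rot: [-0.674, 0.739, -0.0, -0.0]
wrist_force: [0.8, -0.0, -0.4]
gripper_width: 0.0515
```

Emit:
{"fn": "jog_arm", "kwargs": {
  "dp": [
    [0, 0, -0.5],
    [0, 0, -1],
    [0, 0, -1],
    [0, 0, -1],
    [0, 0, -1],
    [0, 0, -1],
    [0, 0, 0]
  ],
  "rot": [
    [0, 0, 0],
    [0, 0, 0],
    [0, 0, 0],
    [0, 0, 0],
    [0, 0, 0],
    [0, 0, 0],
    [0, 0, 0]
  ]
}}

```text
clock: 16.25
tcp_pos: [0.5083, 0.0983, 0.1798]
eef_rot: [-0.674, 0.739, -0.001, 0.002]
wrist_force: [0.3, -0.1, -0.1]
gripper_width: 0.0523
```

```bash
python3 plan.py .5065,-.384,.17  .5065,-.384,.06
python3 - <<'E'
from loc import *
p=shot('side','side8.png')
print([(np.round(q['extent'],1),round(q['conf'],2)) for q in ctrl.search_frame('ring_medium',p)],box(p,cyl(.507,.0975,.009,.02,.02)))
cv2.imwrite('pics/s8.png',cv2.resize(cv2.imread('pics/side8.png')[120:230,290:420],None,fx=6,fy=5.4,interpolation=cv2.INTER_CUBIC))
E
```

```text
clock 16.25 tcp [0.5083 0.0983 0.1798] w 0.0523 F [ 0.3 -0.1 -0.1] x [-0.092 -0.996 -0.001]
rot units to nominal (tool): [-0.002   0.0003  0.0003]
to [ 0.5065 -0.384   0.17  ] units [19.21 -1.71  0.39]
to [ 0.5065 -0.384   0.06  ] units [0.  0.  4.4]
[(array([341.3, 190.1,  12.4,  11.5]), 0.5)] [340.86564771 188.12831021 352.73644797 198.57878082]
```

View pics/s8.png

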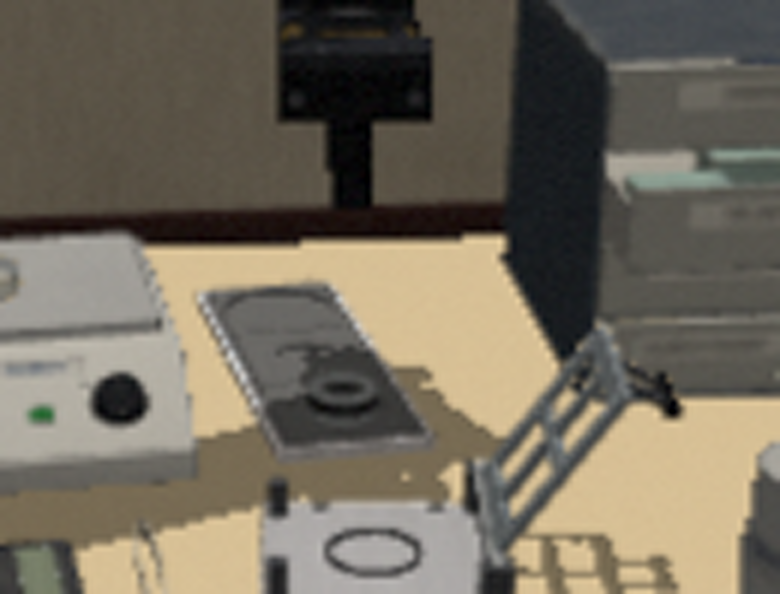

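Emit:
{"fn": "jog_arm", "kwargs": {
  "dp": [
    [0.8, -0.1, 0],
    [1, -0.1, 0],
    [1, -0.1, 0],
    [1, -0.1, 0],
    [1, -0.1, 0],
    [1, -0.1, 0],
    [1, -0.1, 0],
    [1, -0.1, 0]
  ],
  "rot": [
    [0, 0, 0],
    [0, 0, 0],
    [0, 0, 0],
    [0, 0, 0],
    [0, 0, 0],
    [0, 0, 0],
    [0, 0, 0],
    [0, 0, 0]
  ]
}}

```text
clock: 17.35
tcp_pos: [0.5086, -0.0989, 0.1763]
eef_rot: [-0.674, 0.739, 0.001, -0.0]
wrist_force: [0.5, -0.4, 0.1]
gripper_width: 0.0523
```

Emit:
{"fn": "jog_arm", "kwargs": {
  "dp": [
    [1, -0.1, 0],
    [1, -0.1, 0],
    [1, -0.1, 0],
    [1, -0.1, 0],
    [1, -0.1, 0],
    [1, -0.1, 0],
    [1, -0.1, 0],
    [1, -0.1, 0]
  ],
  "rot": [
    [0, 0, 0],
    [0, 0, 0],
    [0, 0, 0],
    [0, 0, 0],
    [0, 0, 0],
    [0, 0, 0],
    [0, 0, 0],
    [0, 0, 0]
  ],
  "hand": 97
}}

```text
clock: 18.35
tcp_pos: [0.5103, -0.2999, 0.1764]
eef_rot: [-0.674, 0.739, 0.001, -0.0]
wrist_force: [0.8, -0.4, 0.2]
gripper_width: 0.0844
```

Emit:
{"fn": "jog_arm", "kwargs": {
  "dp": [
    [1, -0.1, 0.4],
    [1, -0.05, 1],
    [0.4, 0, 1],
    [0, 0, 0.5],
    [0, 0, 0]
  ],
  "rot": [
    [0, 0, 0],
    [0, 0, 0],
    [0, 0, 0],
    [0, 0, 0],
    [0, 0, 0]
  ]
}}

```text
clock: 18.98
tcp_pos: [0.5087, -0.3584, 0.1037]
eef_rot: [-0.674, 0.739, 0.001, 0.0]
wrist_force: [-0.7, 0.6, 0.3]
gripper_width: 0.0841
```

```bash
python3 plan.py .5065,-.384,.028
python3 - <<'E'
from loc import *
p=shot('side','side9.png')
cv2.imwrite('pics/s9.png',cv2.resize(cv2.imread('pics/side9.png')[200:320,290:430],None,fx=5,fy=5,interpolation=cv2.INTER_CUBIC))
p=shot('top','top9.png')
cv2.imwrite('pics/t9.png',cv2.resize(cv2.imread('pics/top9.png')[130:250,200:500],None,fx=2.6,fy=2.6,interpolation=cv2.INTER_CUBIC))
E
```

```text
clock 18.98 tcp [ 0.5087 -0.3584  0.1037] w 0.0841 F [-0.7  0.6  0.3] x [-0.091 -0.996 -0.001]
rot units to nominal (tool): [0.0007 0.0007 0.0005]
to [ 0.5065 -0.384   0.028 ] units [ 1.03 -0.01  3.03]
```

View pics/s9.png

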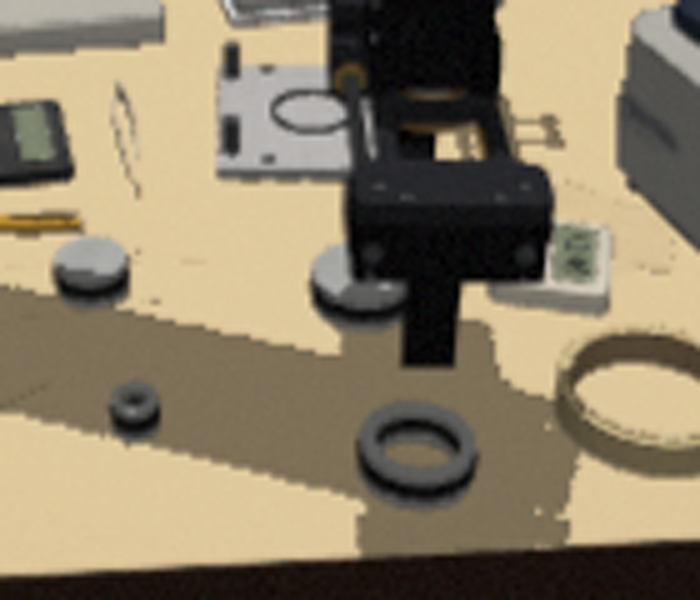

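View pics/t9.png

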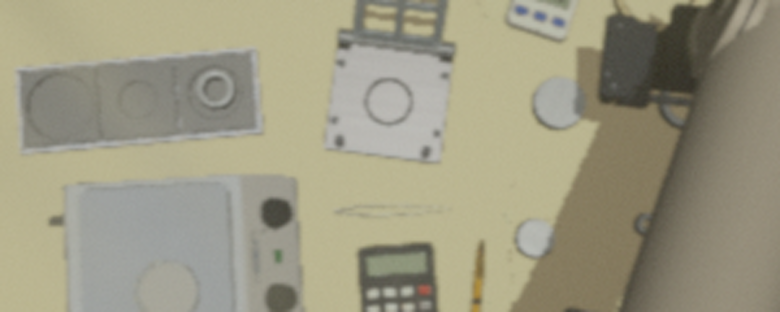

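Emit:
{"fn": "jog_arm", "kwargs": {
  "dp": [
    [0.6, 0, 0],
    [0.43, 0, 0],
    [0, 0, 1],
    [0, 0, 1],
    [0, 0, 0]
  ],
  "rot": [
    [0, 0, 0],
    [0, 0, 0],
    [0, 0, 0],
    [0, 0, 0],
    [0, 0, 0]
  ]
}}

```text
clock: 19.7
tcp_pos: [0.5053, -0.3851, 0.0532]
eef_rot: [-0.674, 0.739, 0.002, -0.0]
wrist_force: [0.4, -0.2, -0.2]
gripper_width: 0.0844
```

```bash
python3 plan.py .5065,-.384,.028
python3 - <<'E'
from loc import *
p=shot('side','side10.png')
cv2.imwrite('pics/s10.png',cv2.resize(cv2.imread('pics/side10.png')[200:320,290:430],None,fx=5,fy=5,interpolation=cv2.INTER_CUBIC))
E
```

```text
clock 19.7 tcp [ 0.5053 -0.3851  0.0532] w 0.0844 F [ 0.4 -0.2 -0.2] x [-0.093 -0.996 -0.001]
rot units to nominal (tool): [ 0.0014  0.0007 -0.0002]
to [ 0.5065 -0.384   0.028 ] units [-0.05 -0.04  1.01]
```

View pics/s10.png

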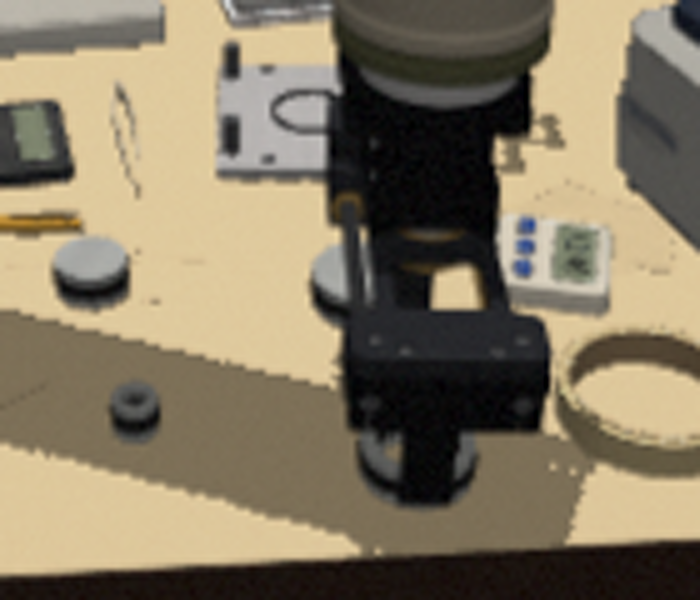

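Emit:
{"fn": "jog_arm", "kwargs": {
  "dp": [
    [-0.05, 0, 0.6],
    [0, 0, 0.4],
    [0, 0, 0]
  ],
  "rot": [
    [0, 0, 0],
    [0, 0, 0],
    [0, 0, 0]
  ]
}}

```text
clock: 20.12
tcp_pos: [0.5062, -0.3833, 0.0289]
eef_rot: [-0.674, 0.739, 0.001, -0.0]
wrist_force: [0.8, 0.1, 0.3]
gripper_width: 0.0848
```

Emit:
{"fn": "jog_arm", "kwargs": {
  "dp": [
    [0, 0, 0],
    [0, 0, 0],
    [0, 0, 0],
    [0, 0, 0]
  ],
  "rot": [
    [0, 0, 0],
    [0, 0, 0],
    [0, 0, 0],
    [0, 0, 0]
  ],
  "hand": 0
}}

```text
clock: 20.62
tcp_pos: [0.5068, -0.3835, 0.03]
eef_rot: [-0.674, 0.739, -0.0, 0.0]
wrist_force: [0.2, -0.4, 2.1]
gripper_width: 0.0523
```

Emit:
{"fn": "jog_arm", "kwargs": {
  "dp": [
    [0, 0, -0.5],
    [0, 0, -1],
    [0, 0, -1],
    [0, 0, -1],
    [0, 0, -1],
    [0, 0, -1],
    [0, 0, 0]
  ],
  "rot": [
    [0, 0, 0],
    [0, 0, 0],
    [0, 0, 0],
    [0, 0, 0],
    [0, 0, 0],
    [0, 0, 0],
    [0, 0, 0]
  ]
}}

```text
clock: 21.5
tcp_pos: [0.5077, -0.3843, 0.1702]
eef_rot: [-0.674, 0.739, -0.002, 0.0]
wrist_force: [0.6, -0.7, -1.0]
gripper_width: 0.0521
```

```bash
python3 plan.py .4875,.2555,.16 .4875,.2555,.06
python3 - <<'E'
from loc import *
p=shot('side','side11.png')
cv2.imwrite('pics/s11.png',cv2.resize(cv2.imread('pics/side11.png')[160:320,290:430],None,fx=4,fy=3.7,interpolation=cv2.INTER_CUBIC))
E
```

```text
clock 21.5 tcp [ 0.5077 -0.3843  0.1702] w 0.0521 F [ 0.6 -0.7 -1. ] x [-0.092 -0.996  0.002]
rot units to nominal (tool): [-0.0019 -0.0012  0.0001]
to [0.4875 0.2555 0.16  ] units [-25.41   3.17   0.41]
to [0.4875 0.2555 0.06  ] units [0. 0. 4.]
```

View pics/s11.png

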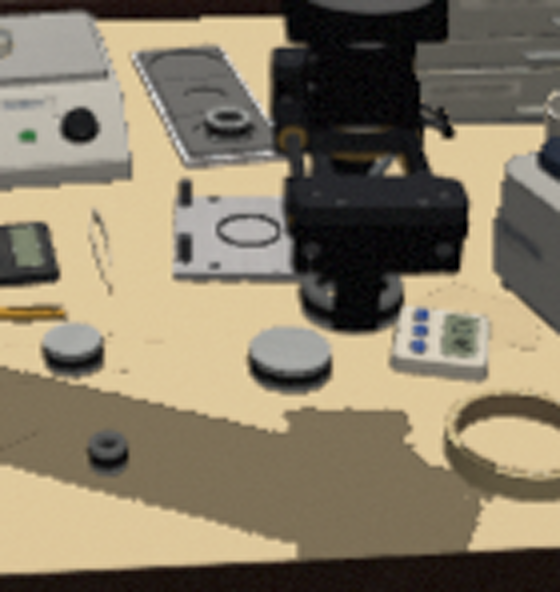

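Emit:
{"fn": "jog_arm", "kwargs": {
  "dp": [
    [-0.8, 0.12, 0],
    [-1, 0.12, 0],
    [-1, 0.12, 0],
    [-1, 0.12, 0],
    [-1, 0.12, 0],
    [-1, 0.12, 0],
    [-1, 0.12, 0],
    [-1, 0.12, 0]
  ],
  "rot": [
    [0, 0, 0],
    [0, 0, 0],
    [0, 0, 0],
    [0, 0, 0],
    [0, 0, 0],
    [0, 0, 0],
    [0, 0, 0],
    [0, 0, 0]
  ]
}}

```text
clock: 22.55
tcp_pos: [0.5004, -0.1855, 0.1671]
eef_rot: [-0.674, 0.739, 0.0, -0.0]
wrist_force: [-0.8, -0.2, -0.5]
gripper_width: 0.0523
```

Emit:
{"fn": "jog_arm", "kwargs": {
  "dp": [
    [-1, 0.12, 0],
    [-1, 0.12, 0],
    [-1, 0.12, 0],
    [-1, 0.12, 0],
    [-1, 0.12, 0],
    [-1, 0.12, 0],
    [-1, 0.12, 0],
    [-1, 0.12, 0]
  ],
  "rot": [
    [0, 0, 0],
    [0, 0, 0],
    [0, 0, 0],
    [0, 0, 0],
    [0, 0, 0],
    [0, 0, 0],
    [0, 0, 0],
    [0, 0, 0]
  ]
}}

```text
clock: 23.55
tcp_pos: [0.4946, 0.0156, 0.1671]
eef_rot: [-0.674, 0.739, -0.0, -0.0]
wrist_force: [0.4, 0.1, -0.8]
gripper_width: 0.0523
```

Emit:
{"fn": "jog_arm", "kwargs": {
  "dp": [
    [-1, 0.12, 0],
    [-1, 0.12, 0],
    [-1, 0.12, 0],
    [-1, 0.12, 0],
    [-1, 0.12, 0],
    [-1, 0.12, 0],
    [-1, 0.12, 0],
    [-1, 0.12, 0]
  ],
  "rot": [
    [0, 0, 0],
    [0, 0, 0],
    [0, 0, 0],
    [0, 0, 0],
    [0, 0, 0],
    [0, 0, 0],
    [0, 0, 0],
    [0, 0, 0]
  ]
}}

```text
clock: 24.55
tcp_pos: [0.4888, 0.2167, 0.1671]
eef_rot: [-0.674, 0.739, -0.0, -0.0]
wrist_force: [1.1, -0.5, -0.6]
gripper_width: 0.0521
```

```bash
python3 plan.py  .4875,.2555,.055
```

```text
clock 24.55 tcp [0.4888 0.2167 0.1671] w 0.0521 F [ 1.1 -0.5 -0.6] x [-0.092 -0.996  0.   ]
rot units to nominal (tool): [ 0.     -0.0002  0.0003]
to [0.4875 0.2555 0.055 ] units [-1.54  0.2   4.48]
```

Emit:
{"fn": "jog_arm", "kwargs": {
  "dp": [
    [-0.8, 0.15, 0],
    [-0.6, 0.05, 0.5],
    [0, 0, 1],
    [0, 0, 1],
    [0, 0, 1],
    [0, 0, 0.8],
    [0, 0, 0]
  ],
  "rot": [
    [0, 0, 0],
    [0, 0, 0],
    [0, 0, 0],
    [0, 0, 0],
    [0, 0, 0],
    [0, 0, 0],
    [0, 0, 0]
  ]
}}

```text
clock: 25.42
tcp_pos: [0.4868, 0.2505, 0.0585]
eef_rot: [-0.674, 0.739, 0.0, -0.001]
wrist_force: [-0.2, -0.2, -0.1]
gripper_width: 0.052
```

```bash
python3 plan.py  .4875,.2555,.0395
python3 - <<'E'
from loc import *
p=shot('side','side12.png')
cv2.imwrite('pics/s12.png',cv2.resize(cv2.imread('pics/side12.png')[120:230,290:420],None,fx=6,fy=5.4,interpolation=cv2.INTER_CUBIC))
E
```

```text
clock 25.43 tcp [0.4868 0.2505 0.0585] w 0.052 F [-0.2 -0.2 -0.1] x [-0.092 -0.996  0.001]
rot units to nominal (tool): [ 0.0011 -0.0006  0.0004]
to [0.4875 0.2555 0.0395] units [-0.2  -0.01  0.76]
```

View pics/s12.png

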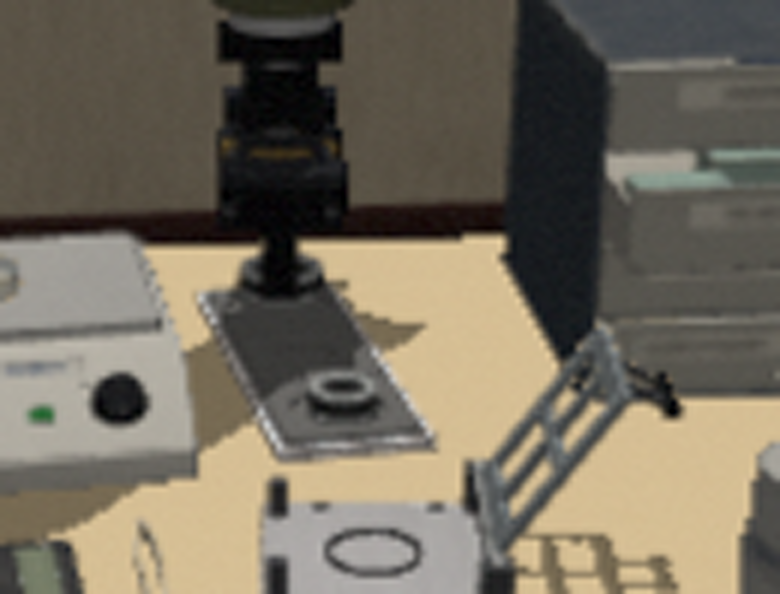

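Emit:
{"fn": "jog_arm", "kwargs": {
  "dp": [
    [-0.15, 0, 0],
    [0, 0, 0.3],
    [0, 0, 0.3],
    [0, 0, 0]
  ],
  "rot": [
    [0, 0, 0],
    [0, 0, 0],
    [0, 0, 0],
    [0, 0, 0]
  ]
}}

```text
clock: 25.98
tcp_pos: [0.4879, 0.2541, 0.044]
eef_rot: [-0.674, 0.739, 0.0, -0.001]
wrist_force: [0.2, -0.4, -1.2]
gripper_width: 0.0521
```

```bash
python3 plan.py  .4875,.2555,.0395
```

```text
clock 25.98 tcp [0.4879 0.2541 0.044 ] w 0.0521 F [ 0.2 -0.4 -1.2] x [-0.092 -0.996  0.001]
rot units to nominal (tool): [ 0.0006 -0.0004  0.0001]
to [0.4875 0.2555 0.0395] units [-0.05  0.02  0.18]
```

Emit:
{"fn": "jog_arm", "kwargs": {
  "dp": [
    [-0.05, 0.02, 0.16],
    [0, 0, 0],
    [0, 0, 0]
  ],
  "rot": [
    [0, 0, 0],
    [0, 0, 0],
    [0, 0, 0]
  ]
}}

```text
clock: 26.35
tcp_pos: [0.488, 0.2558, 0.0408]
eef_rot: [-0.674, 0.739, -0.0, 0.0]
wrist_force: [-0.2, -0.2, -1.0]
gripper_width: 0.0518
```

Emit:
{"fn": "jog_arm", "kwargs": {
  "dp": [
    [0, 0, 0],
    [0, 0, 0],
    [0, 0, 0]
  ],
  "rot": [
    [0, 0, 0],
    [0, 0, 0],
    [0, 0, 0]
  ],
  "hand": 76
}}

```text
clock: 26.72
tcp_pos: [0.4881, 0.2558, 0.0409]
eef_rot: [-0.674, 0.739, -0.0, 0.0]
wrist_force: [-0.3, -0.1, -0.3]
gripper_width: 0.0654
```

Emit:
{"fn": "jog_arm", "kwargs": {
  "dp": [
    [0, 0, -0.5],
    [0, 0, -1],
    [0, 0, -1],
    [0, 0, -1],
    [0, 0, -1],
    [0, 0, -1],
    [0, 0, 0]
  ],
  "rot": [
    [0, 0, 0],
    [0, 0, 0],
    [0, 0, 0],
    [0, 0, 0],
    [0, 0, 0],
    [0, 0, 0],
    [0, 0, 0]
  ]
}}

```text
clock: 27.6
tcp_pos: [0.4888, 0.2565, 0.1809]
eef_rot: [-0.674, 0.739, -0.001, 0.002]
wrist_force: [0.7, -0.1, -0.5]
gripper_width: 0.0663
```

```bash
python3 plan.py  .379,-.345,.17 .379,-.345,.05
python3 - <<'E'
from loc import *
p=shot('side','side13.png')
cv2.imwrite('pics/s13.png',cv2.resize(cv2.imread('pics/side13.png')[120:230,290:420],None,fx=6,fy=5.4,interpolation=cv2.INTER_CUBIC))
E
```

```text
clock 27.6 tcp [0.4888 0.2565 0.1809] w 0.0663 F [ 0.7 -0.1 -0.5] x [-0.092 -0.996 -0.002]
rot units to nominal (tool): [-0.0018  0.0008  0.0003]
to [ 0.379 -0.345  0.17 ] units [24.36  2.15  0.44]
to [ 0.379 -0.345  0.05 ] units [0.  0.  4.8]
```

View pics/s13.png

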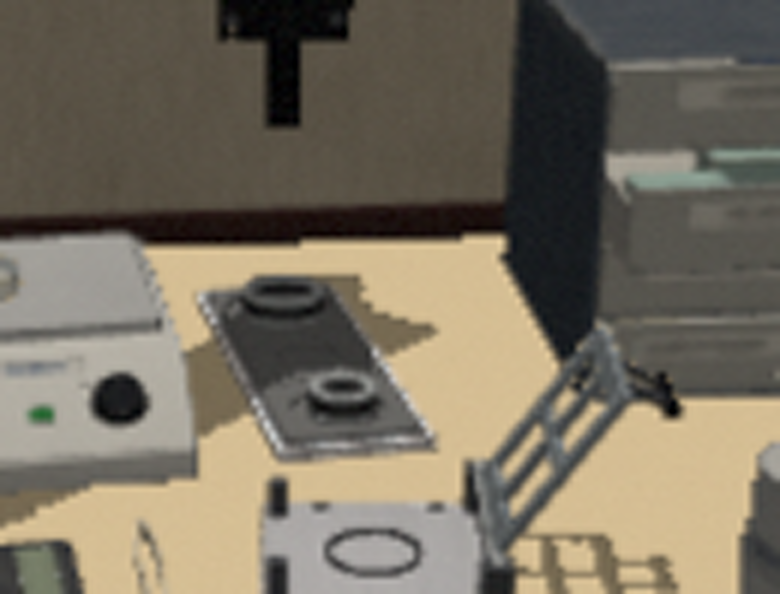

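Both rings look seated. On to the small ring.

Emit:
{"fn": "jog_arm", "kwargs": {
  "dp": [
    [0.8, 0, 0],
    [1, 0, 0],
    [1, 0, 0],
    [1, 0, 0],
    [1, 0.1, 0],
    [1, 0.1, 0],
    [1, 0.1, 0],
    [1, 0.1, 0]
  ],
  "rot": [
    [0, 0, 0],
    [0, 0, 0],
    [0, 0, 0],
    [0, 0, 0],
    [0, 0, 0],
    [0, 0, 0],
    [0, 0, 0],
    [0, 0, 0]
  ]
}}

```text
clock: 28.65
tcp_pos: [0.4593, 0.0616, 0.1776]
eef_rot: [-0.674, 0.739, 0.0, -0.0]
wrist_force: [0.4, -0.6, -0.0]
gripper_width: 0.0664
```

Emit:
{"fn": "jog_arm", "kwargs": {
  "dp": [
    [1, 0.1, 0],
    [1, 0.1, 0],
    [1, 0.1, 0],
    [1, 0.1, 0],
    [1, 0.1, 0],
    [1, 0.1, 0],
    [1, 0.1, 0],
    [1, 0.1, 0]
  ],
  "rot": [
    [0, 0, 0],
    [0, 0, 0],
    [0, 0, 0],
    [0, 0, 0],
    [0, 0, 0],
    [0, 0, 0],
    [0, 0, 0],
    [0, 0, 0]
  ]
}}

```text
clock: 29.65
tcp_pos: [0.421, -0.1355, 0.1776]
eef_rot: [-0.674, 0.739, 0.0, -0.0]
wrist_force: [1.0, -0.6, -1.0]
gripper_width: 0.0664
```

Emit:
{"fn": "jog_arm", "kwargs": {
  "dp": [
    [1, 0.1, 0],
    [1, 0.1, 0],
    [1, 0.1, 0],
    [1, 0.1, 0],
    [1, 0.1, 0],
    [1, 0.1, 0.5],
    [1, 0.1, 1],
    [0.5, 0.1, 1]
  ],
  "rot": [
    [0, 0, 0],
    [0, 0, 0],
    [0, 0, 0],
    [0, 0, 0],
    [0, 0, 0],
    [0, 0, 0],
    [0, 0, 0],
    [0, 0, 0]
  ]
}}

```text
clock: 30.65
tcp_pos: [0.3836, -0.3207, 0.1144]
eef_rot: [-0.673, 0.739, 0.0, -0.0]
wrist_force: [0.2, -0.2, 0.2]
gripper_width: 0.066
```

```bash
python3 plan.py  .379,-.345,.06
python3 - <<'E'
from loc import *
t=shot('top','top14.png')
for k,z,r,tr in(('ring_medium',.009,.02,(.507,.0975)),('ring_large',.009,.027,(.4875,.2555)),('ring_small',0,.012,(.379,-.345))):
    print(k,np.round(box(t,cyl(*tr,z,r,.02)),1))
    for q in ctrl.search_frame(k,t):
        e=q['extent'];print('  ',np.round(e,1),round(q['conf'],2),np.round(loc([(t,e)],z,r,.02)[0],4))
cv2.imwrite('pics/t14.png',cv2.resize(cv2.imread('pics/top14.png')[140:195,200:310],None,fx=7,fy=7,interpolation=cv2.INTER_CUBIC))
E
```

```text
clock 30.65 tcp [ 0.3836 -0.3207  0.1144] w 0.066 F [ 0.2 -0.2  0.2] x [-0.093 -0.996 -0.   ]
rot units to nominal (tool): [ 0.0004  0.0001 -0.0005]
to [ 0.379 -0.345  0.06 ] units [0.99 0.09 2.17]
ring_medium [274.5 156.5 290.3 172.7]
   [275.8 160.4  16.7  10.2] 0.67 [0.5048 0.0928]
   [208.  154.   32.9  32.9] 0.53 [0.4875 0.251 ]
ring_large [211.8 159.7 233.7 181.1]
   [212.8 158.9  21.   20.6] 0.74 [0.4907 0.2542]
ring_small [443.7 212.7 454.5 222.4]
```

View pics/t14.png

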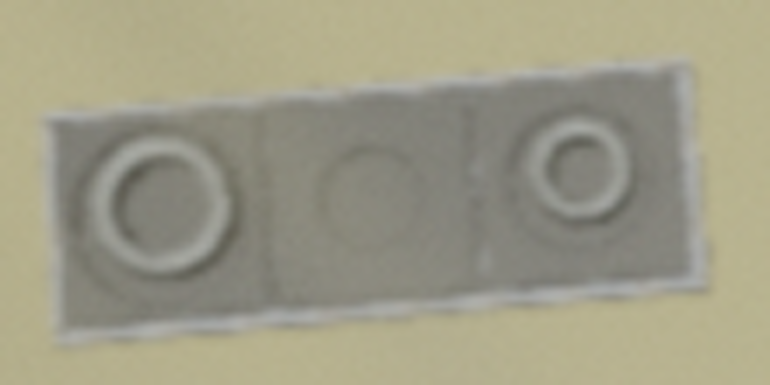

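Run:
```python
from loc import *
t=shot('top','top15.png')
tc=lambda x,y:(x/7+200-.5+.5/7,y/7+140-.5+.5/7)
for a,b in(((162,205),(165,220)),((580,169),(580,180))):
  print(ray(t,*tc(*a),.029)[:2],ray(t,*tc(*a),.033)[:2],'rec',ray(t,*tc(*b),.013)[:2])
cv2.imwrite('pics/t15.png',cv2.resize(cv2.imread('pics/top15.png')[150:195,202:302],None,fx=8,fy=8,interpolation=cv2.INTER_LANCZOS4))
s=shot('side','side15.png')
cv2.imwrite('pics/s15.png',cv2.resize(cv2.imread('pics/side15.png')[165:210,315:370],None,fx=12,fy=12,interpolation=cv2.INTER_CUBIC))
cv2.imwrite('pics/s15b.png',cv2.resize(cv2.imread('pics/side15.png')[220:310,280:400],None,fx=5,fy=5,interpolation=cv2.INTER_CUBIC))
```

```text
[0.49011023 0.25370836] [0.4894451  0.25277463] rec [0.48702103 0.25601457]
[0.5077601  0.09650026] [0.50704207 0.09603771] rec [0.50639474 0.09819266]
```

View pics/t15.png

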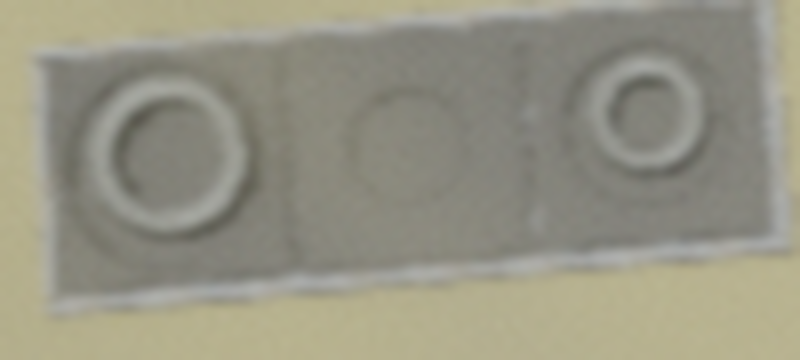

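View pics/s15.png

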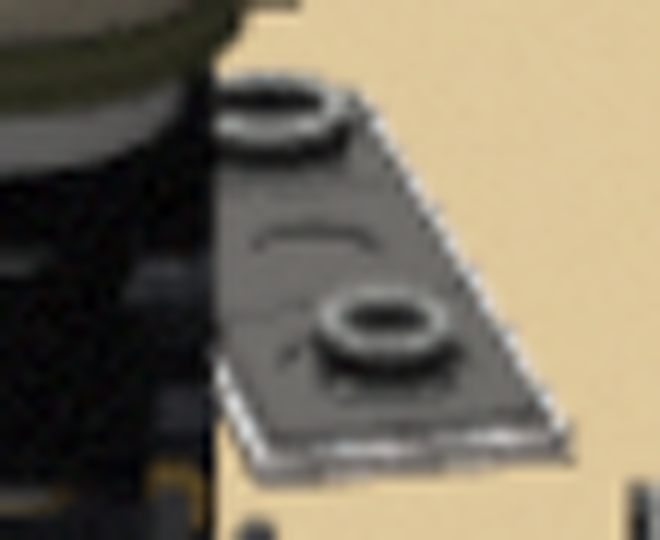

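View pics/s15b.png

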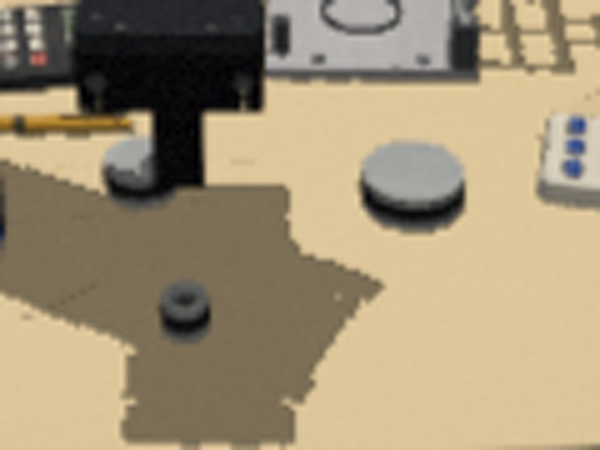

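Emit:
{"fn": "jog_arm", "kwargs": {
  "dp": [
    [0.6, 0.09, 0],
    [0.4, 0, 0.5],
    [0, 0, 0.9],
    [0, 0, 0.8],
    [0, 0, 0]
  ],
  "rot": [
    [0, 0, 0],
    [0, 0, 0],
    [0, 0, 0],
    [0, 0, 0],
    [0, 0, 0]
  ]
}}

```text
clock: 31.58
tcp_pos: [0.3788, -0.3441, 0.0591]
eef_rot: [-0.674, 0.739, 0.002, -0.0]
wrist_force: [0.4, -0.6, 0.4]
gripper_width: 0.0659
```

```bash
python3 plan.py .379,-.345,.028
python3 - <<'E'
from loc import *
s=shot('side','side16.png')
p=np.array(ctrl.get_obs()['tcp_pos']);x=np.array([-.0924,-.9957,0])
q=p+x*(.033+.015)-[0,0,.022];print('tip back of near finger',proj(s,q),'ring',box(s,cyl(p[0],p[1],0,.012,.02)))
cv2.imwrite('pics/s16.png',cv2.resize(cv2.imread('pics/side16.png')[240:310,280:360],None,fx=8,fy=8,interpolation=cv2.INTER_CUBIC))
E
```

```text
clock 31.57 tcp [ 0.3788 -0.3441  0.0591] w 0.0659 F [ 0.4 -0.6  0.4] x [-0.093 -0.996 -0.002]
rot units to nominal (tool): [ 0.0013  0.0009 -0.0001]
to [ 0.379 -0.345  0.028] units [ 0.04 -0.01  1.24]
tip back of near finger [314.43394321 286.87716575] ring [310.42276208 275.80731213 320.89428014 289.34409514]
```

View pics/s16.png

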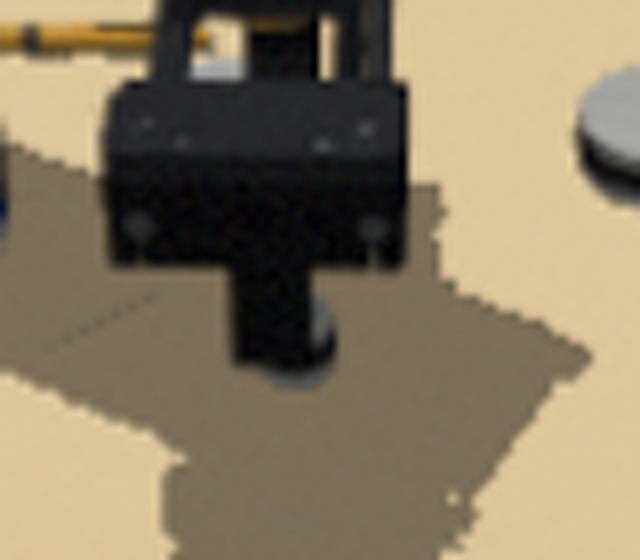

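Emit:
{"fn": "jog_arm", "kwargs": {
  "dp": [
    [0, -0.09, 0],
    [0, 0, 0.7],
    [0, 0, 0.54],
    [0, 0, 0]
  ],
  "rot": [
    [0, 0, 0],
    [0, 0, 0],
    [0, 0, 0],
    [0, 0, 0]
  ]
}}

```text
clock: 32.12
tcp_pos: [0.3814, -0.3438, 0.0282]
eef_rot: [-0.674, 0.739, 0.001, -0.0]
wrist_force: [0.2, 0.3, 1.3]
gripper_width: 0.0662
```

Emit:
{"fn": "jog_arm", "kwargs": {
  "dp": [
    [0, 0, 0],
    [0, 0, 0],
    [0, 0, 0],
    [0, 0, 0],
    [0, 0, 0]
  ],
  "rot": [
    [0, 0, 0],
    [0, 0, 0],
    [0, 0, 0],
    [0, 0, 0],
    [0, 0, 0]
  ],
  "hand": 0
}}

```text
clock: 32.75
tcp_pos: [0.3823, -0.3446, 0.0299]
eef_rot: [-0.674, 0.739, -0.0, 0.0]
wrist_force: [0.3, 0.8, -0.1]
gripper_width: 0.0241
```

Emit:
{"fn": "jog_arm", "kwargs": {
  "dp": [
    [0, 0, -0.5],
    [0, 0, -1],
    [0, 0, -1],
    [0, 0, -1],
    [0, 0, -1],
    [0, 0, -1],
    [0, 0, 0]
  ],
  "rot": [
    [0, 0, 0],
    [0, 0, 0],
    [0, 0, 0],
    [0, 0, 0],
    [0, 0, 0],
    [0, 0, 0],
    [0, 0, 0]
  ]
}}

```text
clock: 33.62
tcp_pos: [0.3832, -0.3453, 0.1699]
eef_rot: [-0.674, 0.739, -0.002, 0.0]
wrist_force: [-0.3, -0.2, -1.0]
gripper_width: 0.0221
```

```bash
python3 plan.py .497,.177,.17 .497,.177,.06
python3 - <<'E'
from loc import *
s=shot('side','side17.png')
cv2.imwrite('pics/s17.png',cv2.resize(cv2.imread('pics/side17.png')[200:310,270:370],None,fx=5,fy=5,interpolation=cv2.INTER_CUBIC))
E
```

```text
clock 33.62 tcp [ 0.3832 -0.3453  0.1699] w 0.0221 F [-0.3 -0.2 -1. ] x [-0.092 -0.996  0.003]
rot units to nominal (tool): [-0.0017 -0.0013  0.0002]
to [0.497 0.177 0.17 ] units [-21.22  -2.6   -0.  ]
to [0.497 0.177 0.06 ] units [0.  0.  4.4]
```

View pics/s17.png

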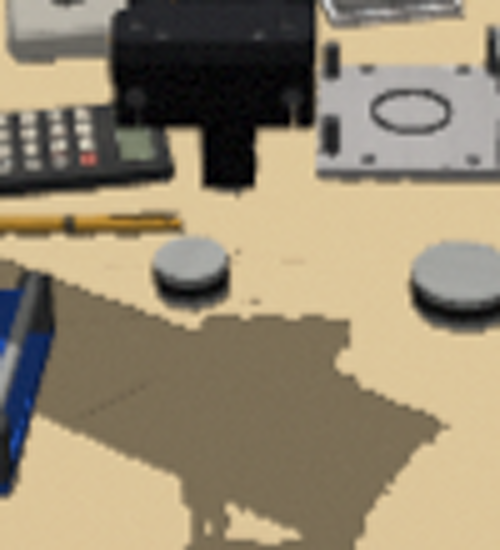

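Emit:
{"fn": "jog_arm", "kwargs": {
  "dp": [
    [-0.8, -0.12, 0],
    [-1, -0.12, 0],
    [-1, -0.12, 0],
    [-1, -0.12, 0],
    [-1, -0.12, 0],
    [-1, -0.12, 0],
    [-1, -0.12, 0],
    [-1, -0.12, 0]
  ],
  "rot": [
    [0, 0, 0],
    [0, 0, 0],
    [0, 0, 0],
    [0, 0, 0],
    [0, 0, 0],
    [0, 0, 0],
    [0, 0, 0],
    [0, 0, 0]
  ]
}}

```text
clock: 34.67
tcp_pos: [0.4236, -0.1503, 0.1664]
eef_rot: [-0.674, 0.739, 0.001, -0.0]
wrist_force: [0.8, 0.4, -1.2]
gripper_width: 0.0221
```

Emit:
{"fn": "jog_arm", "kwargs": {
  "dp": [
    [-1, -0.12, 0],
    [-1, -0.12, 0],
    [-1, -0.12, 0],
    [-1, -0.12, 0],
    [-1, -0.12, 0],
    [-1, -0.12, 0],
    [-1, -0.12, 0],
    [-1, -0.12, 0]
  ],
  "rot": [
    [0, 0, 0],
    [0, 0, 0],
    [0, 0, 0],
    [0, 0, 0],
    [0, 0, 0],
    [0, 0, 0],
    [0, 0, 0],
    [0, 0, 0]
  ]
}}

```text
clock: 35.67
tcp_pos: [0.4653, 0.0463, 0.1664]
eef_rot: [-0.674, 0.739, 0.001, -0.001]
wrist_force: [-0.2, 0.9, -0.9]
gripper_width: 0.0218
```

Emit:
{"fn": "jog_arm", "kwargs": {
  "dp": [
    [-1, -0.12, 0],
    [-1, -0.12, 0],
    [-1, -0.12, 0],
    [-1, -0.12, 0],
    [-0.8, -0.12, 0],
    [-0.4, 0, 0],
    [0, 0, 0]
  ],
  "rot": [
    [0, 0, 0],
    [0, 0, 0],
    [0, 0, 0],
    [0, 0, 0],
    [0, 0, 0],
    [0, 0, 0],
    [0, 0, 0]
  ]
}}

```text
clock: 36.55
tcp_pos: [0.4924, 0.1732, 0.1668]
eef_rot: [-0.674, 0.738, 0.0, -0.0]
wrist_force: [-0.1, -0.2, -0.4]
gripper_width: 0.0219
```

```bash
python3 plan.py .497,.177,.065
```

```text
clock 36.55 tcp [0.4924 0.1732 0.1668] w 0.0219 F [-0.1 -0.2 -0.4] x [-0.09  -0.996  0.   ]
rot units to nominal (tool): [ 0.0005 -0.0001  0.001 ]
to [0.497 0.177 0.065] units [-0.17 -0.17  4.07]
```

Emit:
{"fn": "jog_arm", "kwargs": {
  "dp": [
    [-0.15, -0.15, 0],
    [0, 0, 1],
    [0, 0, 1],
    [0, 0, 1],
    [0, 0, 1],
    [0, 0, 0.3],
    [0, 0, 0]
  ],
  "rot": [
    [0, 0, 0],
    [0, 0, 0],
    [0, 0, 0],
    [0, 0, 0],
    [0, 0, 0],
    [0, 0, 0],
    [0, 0, 0]
  ]
}}

```text
clock: 37.42
tcp_pos: [0.4975, 0.1755, 0.0599]
eef_rot: [-0.674, 0.739, 0.0, -0.0]
wrist_force: [0.7, 0.8, -0.0]
gripper_width: 0.0219
```

```bash
python3 plan.py .497,.177,.040
python3 - <<'E'
from loc import *
p=shot('side','side18.png')
cv2.imwrite('pics/s18.png',cv2.resize(cv2.imread('pics/side18.png')[130:210,310:380],None,fx=8,fy=7,interpolation=cv2.INTER_CUBIC))
E
```

```text
clock 37.42 tcp [0.4975 0.1755 0.0599] w 0.0219 F [ 0.7  0.8 -0. ] x [-0.092 -0.996  0.   ]
rot units to nominal (tool): [ 0.0001 -0.0001 -0.    ]
to [0.497 0.177 0.04 ] units [-0.06  0.02  0.8 ]
```

View pics/s18.png

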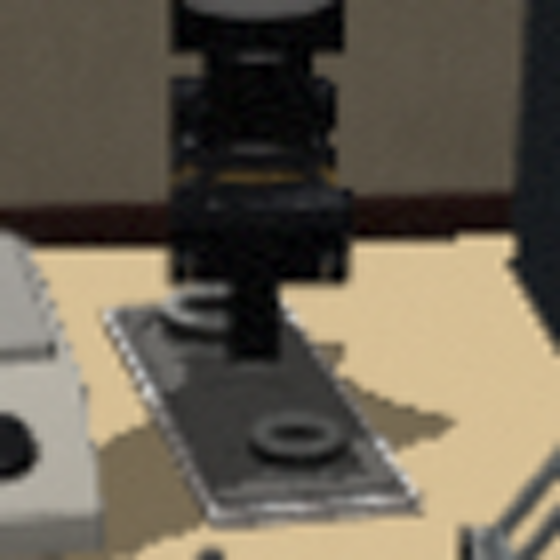

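Emit:
{"fn": "jog_arm", "kwargs": {
  "dp": [
    [-0.03, 0, 0.3],
    [0, 0, 0.3],
    [0, 0, 0.12],
    [0, 0, 0]
  ],
  "rot": [
    [0, 0, 0],
    [0, 0, 0],
    [0, 0, 0],
    [0, 0, 0]
  ]
}}

```text
clock: 37.98
tcp_pos: [0.4973, 0.1765, 0.0415]
eef_rot: [-0.674, 0.739, 0.0, -0.0]
wrist_force: [0.5, 0.8, -0.8]
gripper_width: 0.0217
```

```bash
python3 plan.py .497,.177,.0397
```

```text
clock 37.98 tcp [0.4973 0.1765 0.0415] w 0.0217 F [ 0.5  0.8 -0.8] x [-0.092 -0.996  0.   ]
rot units to nominal (tool): [ 0.0002 -0.0001  0.0002]
to [0.497  0.177  0.0397] units [-0.02  0.01  0.07]
```

Emit:
{"fn": "jog_arm", "kwargs": {
  "dp": [
    [0, 0, 0.06],
    [0, 0, 0],
    [0, 0, 0]
  ],
  "rot": [
    [0, 0, 0],
    [0, 0, 0],
    [0, 0, 0]
  ]
}}

```text
clock: 38.35
tcp_pos: [0.4976, 0.1765, 0.0404]
eef_rot: [-0.674, 0.739, -0.0, 0.0]
wrist_force: [0.3, 0.0, 0.3]
gripper_width: 0.0222
```

Emit:
{"fn": "jog_arm", "kwargs": {
  "dp": [
    [0, 0, 0],
    [0, 0, 0],
    [0, 0, 0]
  ],
  "rot": [
    [0, 0, 0],
    [0, 0, 0],
    [0, 0, 0]
  ],
  "hand": 40
}}

```text
clock: 38.72
tcp_pos: [0.4975, 0.1765, 0.0403]
eef_rot: [-0.674, 0.739, -0.0, 0.0]
wrist_force: [0.5, 0.0, 0.1]
gripper_width: 0.0341
```

Emit:
{"fn": "jog_arm", "kwargs": {
  "dp": [
    [0, 0, -0.5],
    [0, 0, -1],
    [0, 0, -1],
    [0, 0, -1],
    [0, 0, -1],
    [0, 0, -1],
    [0, 0, -1],
    [0, 0, 0]
  ],
  "rot": [
    [0, 0, 0],
    [0, 0, 0],
    [0, 0, 0],
    [0, 0, 0],
    [0, 0, 0],
    [0, 0, 0],
    [0, 0, 0],
    [0, 0, 0]
  ]
}}

```text
clock: 39.72
tcp_pos: [0.4984, 0.1772, 0.2054]
eef_rot: [-0.674, 0.739, -0.001, 0.002]
wrist_force: [0.8, -0.3, -0.3]
gripper_width: 0.0349
```

Emit:
{"fn": "jog_arm", "kwargs": {
  "dp": [
    [0.8, 0.2, 0],
    [1, 0.2, 0],
    [1, 0.2, 0],
    [1, 0.2, 0],
    [1, 0.2, 0],
    [1, 0.2, 0],
    [1, 0.2, 0],
    [1, 0.2, 0]
  ],
  "rot": [
    [0, 0, 0],
    [0, 0, 0],
    [0, 0, 0],
    [0, 0, 0],
    [0, 0, 0],
    [0, 0, 0],
    [0, 0, 0],
    [0, 0, 0]
  ]
}}

```text
clock: 40.72
tcp_pos: [0.439, -0.0147, 0.2024]
eef_rot: [-0.674, 0.739, 0.0, -0.0]
wrist_force: [-0.2, 0.7, 0.1]
gripper_width: 0.0347
```

Emit:
{"fn": "jog_arm", "kwargs": {
  "dp": [
    [1, 0.2, 0],
    [1, 0.2, 0],
    [1, 0.2, 0],
    [1, 0.2, 0],
    [1, 0.2, 0],
    [1, 0.2, 0],
    [1, 0.2, 0],
    [0, 0, 0]
  ],
  "rot": [
    [0, 0, 0],
    [0, 0, 0],
    [0, 0, 0],
    [0, 0, 0],
    [0, 0, 0],
    [0, 0, 0],
    [0, 0, 0],
    [0, 0, 0]
  ]
}}

```text
clock: 41.72
tcp_pos: [0.3878, -0.1862, 0.2023]
eef_rot: [-0.673, 0.74, 0.0, -0.0]
wrist_force: [0.7, 0.2, -0.3]
gripper_width: 0.0347
```

```bash
python3 plan.py
python3 - <<'E'
from loc import *
t=shot('top','top19.png');s=shot('side','side19.png')
for k,z,r,h in [('ring_small',.009,.012,.02),('ring_medium',.009,.02,.02),('ring_large',.009,.027,.02),('blank_medium',0,.02,.02),('blank_large',0,.027,.02)]:
  for n,p in(('t',t),('s',s)):
    for q in ctrl.search_frame(k,p):
        e=q['extent'];print(k,n,np.round(e,1),round(q['conf'],2),np.round(loc([(p,e)],z,r,.02)[0],4))
cv2.imwrite('pics/t19.png',cv2.resize(cv2.imread('pics/top19.png')[145:195,200:310],None,fx=7,fy=7,interpolation=cv2.INTER_CUBIC))
cv2.imwrite('pics/s19.png',cv2.resize(cv2.imread('pics/side19.png')[165:235,310:410],None,fx=8,fy=8,interpolation=cv2.INTER_CUBIC))
E
```

```text
clock 41.73 tcp [ 0.3878 -0.1862  0.2023] w 0.0347 F [ 0.7  0.2 -0.3] x [-0.095 -0.995 -0.   ]
rot units to nominal (tool): [ 0.0004  0.0001 -0.0013]
ring_small t [250.2 164.9   4.5   8.1] 0.37 [0.4934 0.1767]
ring_medium t [274.2 157.4  17.8  13.1] 0.54 [0.5088 0.0957]
ring_large t [213.7 162.9  19.6  18.4] 0.62 [0.483  0.2533]
ring_large t [330.  108.6  46.4  41.5] 0.42 [ 0.6067 -0.0875]
blank_medium s [302.1 247.5  15.   13.4] 0.47 [ 0.3692 -0.2311]
blank_large s [349.4 250.3  23.1  18.8] 0.59 [ 0.4981 -0.2647]
```

View pics/t19.png

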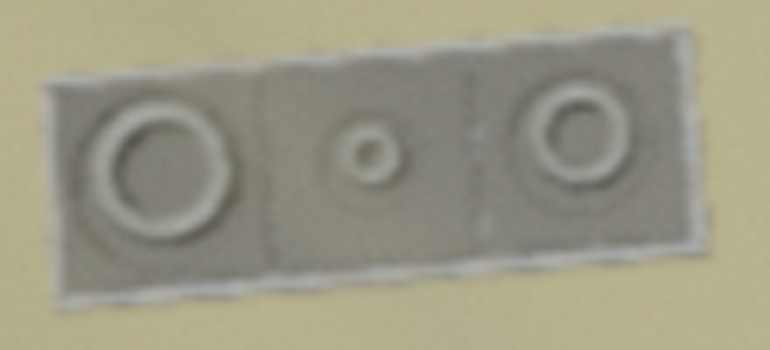

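View pics/s19.png

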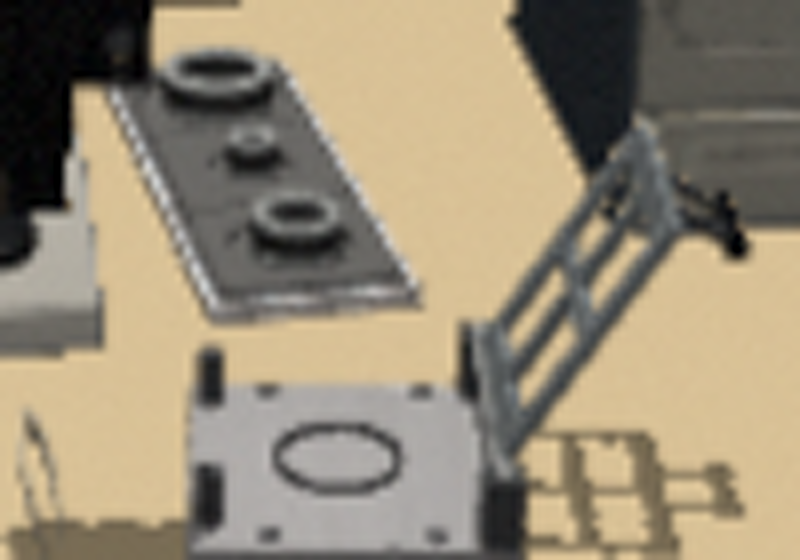

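View pics/side19.png

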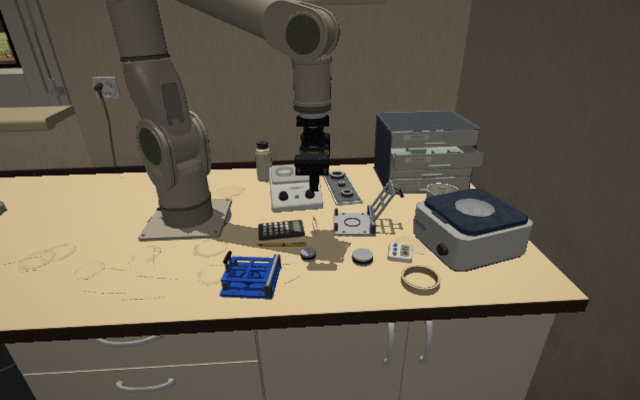

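Run:
```python
from loc import *
t=shot('top');s=shot('side')
for n,c,r in(('L',(.488,.2555),.027),('S',(.4975,.1765),.012),('M',(.507,.0975),.02)):
  for z in(.009,.013): print(n,z,'s19crop',np.round((box(s,cyl(*c,z,r,.02))-[310,165,310,165])*8+4),'t19crop',np.round((box(t,cyl(*c,z+.02,r,0))-[200,145,200,145])*7+3.5))
```

```text
L 0.009 s19crop [160.  44. 274. 128.] t19crop [ 86. 105. 229. 247.]
L 0.013 s19crop [160.  36. 275. 120.] t19crop [ 84. 103. 227. 245.]
S 0.009 s19crop [229. 123. 283. 185.] t19crop [336. 125. 399. 188.]
S 0.013 s19crop [229. 115. 283. 177.] t19crop [334. 123. 398. 186.]
M 0.009 s19crop [251. 189. 346. 273.] t19crop [525.  84. 631. 189.]
M 0.013 s19crop [251. 181. 346. 264.] t19crop [523.  82. 630. 187.]
```

Run:
```python
from h import *
print(ctrl.get_obs()['clock']);print(ctrl.job_done())
```

```text
42.425
the job is handed in; nothing more can be done
None
```

I handed the job in at 42.4 s of the 93 s allowed, with all three rings in the caddy and the frame open. I swung the grey fixture's frame over by its grip bar. Then I put the medium, large and small rings into the pockets of their own sizes. The blanks and the blue look-alike fixture were never touched.

**Rings:** In the last side picture the top edges of the three rings sit within about 2 enlarged pixels of where they should be if seated on the recess floor. A ring resting on the plate instead would be 8 enlarged pixels higher. Before the small ring went in, the top picture put the large ring 3–4 mm and the medium ring about 2 mm off centre. The small ring was let go within 1–2 mm of its pocket's centre. All three are inside the 10 mm limit.

**Frame:** It lies leaning away from the robot, apparently on its stop. I did not measure its angle.

**Blanks:** From the side camera they are within about 1 cm of their first measured positions (limit 25 mm). That is roughly the measuring error.

**Disagreements:** The detector's single-view positions for the rings scattered by several millimetres, and it did not find the blanks in the last top picture. I relied on the projections and the enlarged crops instead.

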